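# Get the slide mailer out from between the pot and the dropper bottle

### The job

Post the slide mailer that is wedged between the specimen pot and the dropper bottle. First stand both of them upright on the cork side mat, leaving the mailer where it is; then lay the mailer flat in the grey post tray, lid up; last put the pot and the dropper bottle back upright on the middle of their own black pads (pot on the rectangular one, bottle on the round one). Do not shift the bench timer.

Things in the scene. Friction and masses are not known exactly. Their poses are not given: they have to be found in the camera images.
- pot_center (a point): Centre (half-way up) of the specimen pot: white plastic screw-lid pot, 65 mm high, body 44 mm in diameter, lid 48 mm in diameter over the top 15 mm. z axis up along the pot. It starts upright on the rectangular pad. 75 g.
- dropper_center (a point): Centre (half-way up, 50 mm above its underside) of the amber dropper bottle: 100 mm high; straight round body 28 mm in diameter up to 58 mm, above it a black dropper cap 18 mm in diameter. z axis up along the bottle. It starts upright on the round pad beside the mailer (other bottles at the far end of the worktop are not meant). 35 g.
- mailer_center (a point): Centre (half-way up) of the slide mailer: flat closed plastic box with blue lid and white base, 30 mm wide (its x), 82 mm long (its y), 15 mm high (its z, lid up). It starts on the steel rest; pot and bottle stand close to its long sides, axes about 41 mm from its centre line, so fingers have room only once both are gone. It is taken across its 30 mm width. 22 g. (Another one at the far end of the worktop is not meant.).
- mailer_rest: Bare steel plate 34 x 90 mm (x, y), 3 mm thick, fixed to the worktop, on which the mailer lies at the start. Origin at the centre of its underside, on the worktop; top 3 mm above. The pads lie along its x axis, one on either side.
- pot_pad: Rectangular black rubber pad 50 x 80 mm (x, y), 3 mm thick, fixed beside the steel rest: the pot's own place. Origin at the centre of its underside; top 3 mm above. Which side of the rest it lies on varies.
- bottle_pad: Round black rubber pad 50 mm in diameter, 3 mm thick, fixed on the other side of the steel rest: the dropper bottle's own place. Origin at the centre of its underside; top 3 mm above.
- side_mat: Cork mat 160 x 90 mm (x, y), 3 mm thick, fixed on the worktop and empty at the start: the side area. Origin at the centre of its underside; top 3 mm above.
- post_tray: Grey open plastic tray, outside 100 x 100 mm (x, y), rim 10 mm high, walls and floor 3 mm thick (inside 94 x 94 mm), fixed and empty at the start. Origin at the centre of its underside; inner floor 3 mm above.
- timer: White bench timer with a display, 32 x 66 x 67 mm (x, y, z), standing loose near the robot, a bystander. Origin at the centre of its underside.
There are look-alikes about, which are no part of the job. What is shaped like the part that bears dropper_center but turquoise is not meant.

How it is judged:
By the outcome, as a careful person would: the job done as asked, in the order asked, and still so for the second after the job is handed in, with the robot touching nothing.
It also fails if it takes over 115 s, if anything falls off the work surface, if the arm or the gripper's body presses on something with over 40 N, if the wrist force passes 120 N, or if a joint passes its speed limit or range.

### The arm

A 6-joint arm with a two-finger parallel gripper is mounted at the origin on a cart in front of the work surface, level with it; the furniture and walls round the work are solid. World frame = base frame: x ahead of the robot, y to its left, z up, the work surface at z = 0. Lengths are in m, angles in degrees, forces in N, time in s.
With the tool pointing down it reaches from about 0.4 to 0.825 m from the base axis. Payload 7 kg.
Tool frame: the origin (TCP) lies at the very end of the fingers, on their centre line; the grasp point (between the pads) lies r.grip_depth behind it (r.grip_depth is the distance from the TCP to the grasp point, in m); z points along the fingers, y is the direction in which the jaws open and shut (so a half turn about z gives the same grasp; the last joint's range is limited). The gripper opens to 88 mm and grips with 3 to 60 N. Pads are 19 mm wide; open, the fingers measure 130 mm over their backs; the gripper's body (78 mm by 193 mm) begins 47 mm behind the grasp point.
Start: joints at [90.877, 20.546, 0.682, 0, -70.136, -16.507], TCP at [0.182, 0.65, 0.227] pointing down, gripper open.
Joint ranges: [-176.03, 176.03], [-82.01, 121.73], [-58.28, 71.71], [-173.87, 95.51], [-174.79, -0.11], [-173.66, 173.66]. Speed limits (degrees/s): [136.94, 136.94, 172.46, 180, 180, 180].

### API

Orientations are given as [roll, pitch, yaw] about the fixed x, y, z axes, in that order (R = Rz(yaw) Ry(pitch) Rx(roll)).
In Python, from plant import r gives the robot as it stands. The module is installed in compiled form; this text tells all that it offers.
- The arm moves only by the tool step_arm, never from a script. Its argument "increments" is a list of rows, each a list of 3 entries, a list of its own where there are three numbers: the shift along the tool's x, y, z in m, then the turn, a rotation vector about the tool's x, y, z in rad, then the closure, from 0 (fully open) to 1 (shut). In form: [[[x, y, z], [wx, wy, wz], grip], ...]. A call has 1 to 10 rows; each row is the pose to reach, as a shift and turn from the pose commanded when the call began, along the tool's axes at that moment; what a row does not reach only later rows make up. A row lasts 1/10 s, in which the tool goes at most 50 mm and 8.59 degrees, less where a joint would pass 70% of its speed; a pose out of reach is approached as far as the arm can. A call with a gripper value outside its range is refused whole. The fingers move at their own pace and stop on an object; "force" is the grip in N (left out, the last holds). Time passes only in rows, so rows that repeat a pose let the fingers close. It gives the time, the measured TCP pose, the force and the opening at its end, in the units of the state.
- r.get_state(): the state, without advancing time (a new reading comes with each control period).
- r.capture(name): name is "scene" or "top" or "wrist"; returns a dict with "color" (384x512x3 uint8, red, green, blue), "intrinsics" (3x3 intrinsics, pixels), "rvec" (rotation vector, rad) and "tvec" (3), from world to camera coordinates, as OpenCV has them; the wrist camera has in their place "T_tool_cam" (4x4, takes a point from camera to tool coordinates, whose origin is the TCP and whose axes are the flange's). Camera axes: x right, y down, z forward; pixel columns grow to the right and rows downward; lengths in m; the calibration is good to about 2 mm. A picture is of the moment at which its call begins: read the wrist's pose just before it. There is no depth.
- r.close_job(): hands the job in, once; it reports no verdict.
The state is a dict: "time_s": time; "joints": joint angles; "qd": joint speeds; "joint_torque": joint torques, N m; "tcp_pos": TCP position; "eef_rot": TCP orientation; "contact_force": force on the tool from outside, world axes, zero at the start; "moment": the same for the moment, N m; "gripper_width": finger opening in m.
Only numpy, scipy, OpenCV 4.12 (cv2) and the standard library are available. Lean on these libraries where they do the work, as an engineer would, in place of code of your own. Each camera call takes 0.05 s, during which the arm holds its last target.

## Working session

There is one attempt and no reset: what is moved stays moved. The work goes in short steps, Python scripts to look and compute and a tool call to move; the robot and the scene stay as the last step left them, time stands still between calls to the robot, and variables do not carry over. Pictures are saved under pics/ and viewed, and the job is handed in when it is done.

Besides the shell and the picture viewer there is one more tool, called after "Emit:" as name(argument=value, ...), one argument or row to a line, values as JSON. step_arm: Moves the arm, as the interface text tells. Its arguments: {"type":"object","properties":{"increments":{"type":"array","items":{"type":"array"}},"force":{"type":"number"}},"required":["increments"]}

```bash
mkdir -p pics
cat > h.py <<'E'
import numpy as np, cv2
from scipy.spatial.transform import Rotation as R
from plant import r
def cap(n,f=None):
    s=r.get_state(); c=r.capture(n)
    if f: cv2.imwrite('pics/'+f,c['color'][:,:,::-1])
    return s,c
def pose(s,c):
    if 'rvec' in c:
        return cv2.Rodrigues(np.array(c['rvec'],float))[0],np.array(c['tvec'],float).ravel()
    T=np.eye(4);T[:3,:3]=R.from_euler('xyz',s['eef_rot'],degrees=True).as_matrix();T[:3,3]=s['tcp_pos']
    M=np.linalg.inv(T@np.array(c['T_tool_cam']));return M[:3,:3],M[:3,3]
def px2w(s,c,uv,z):
    Rm,t=pose(s,c);K=np.array(c['intrinsics'])
    out=[]
    for u,v in uv:
        d=Rm.T@np.linalg.inv(K)@[u,v,1];o=-Rm.T@t
        out.append(o+d*(z-o[2])/d[2])
    return np.array(out)
def w2px(s,c,P):
    Rm,t=pose(s,c);p=(np.array(c['intrinsics'])@(Rm@np.atleast_2d(P).T+t[:,None])).T
    return p[:,:2]/p[:,2:]
def crop(c,u0,v0,u1,v1,k,f):
    im=cv2.resize(c['color'][v0:v1,u0:u1],None,fx=k,fy=k,interpolation=cv2.INTER_CUBIC);cv2.imwrite('pics/'+f,im[:,:,::-1])
E
python3 - <<'E'
from h import *
for n in('scene','top','wrist'):
    s,c=cap(n,n+'0.png')
    Rm,t=pose(s,c);print(n,-Rm.T@t,Rm.T[:,2])
print(r.get_state(),r.grip_depth)
E
```

```text
scene [0.19888012 0.34269853 0.62164137] [ 0.33686866 -0.66835085 -0.66319427]
top [ 0.37099297 -0.24077609  0.887441  ] [ 0.11907807  0.03285163 -0.99234126]
wrist [0.24845595 0.63111497 0.38470118] [-0.246303    0.06830287 -0.96678309]
{'time_s': 0.15, 'joints': array([ 9.08756684e+01,  2.05822751e+01,  6.47288731e-01, -1.41570929e-02,
       -7.01340307e+01, -1.65072962e+01]), 'qd': array([ 0.00817718, -0.15100851,  0.17782211, -0.04751643,  0.04451081,
        0.04187196]), 'joint_torque': array([ 1.10442154e-04, -5.83271635e+01,  2.93288487e+01,  7.00121909e+00,
        8.78696475e-03, -9.99231520e-05]), 'tcp_pos': array([0.18180424, 0.64969766, 0.22584749]), 'eef_rot': array([ 1.79930045e+02, -6.85023163e-03, -1.56364426e+01]), 'contact_force': array([ 0.45039536, -0.20452994,  0.81565964]), 'moment': array([-0.01515699,  0.01239532, -0.075627  ]), 'gripper_width': 0.08762331602452979} 0.0188
```

View pics/scene0.png

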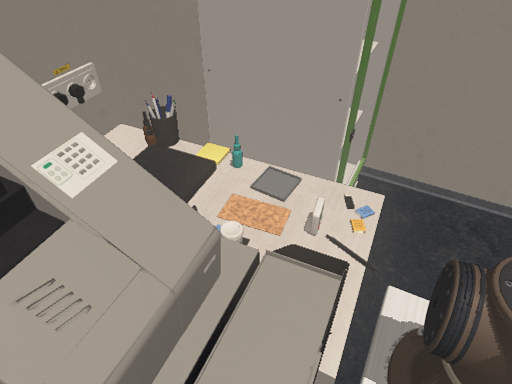

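View pics/top0.png

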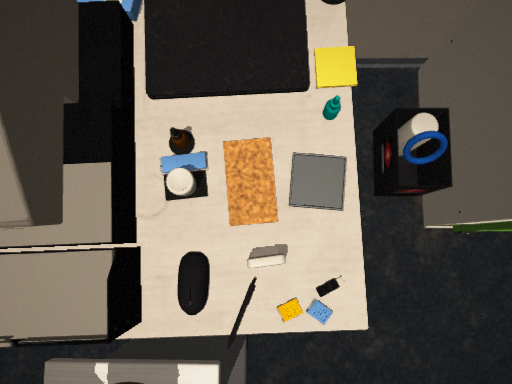

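View pics/wrist0.png

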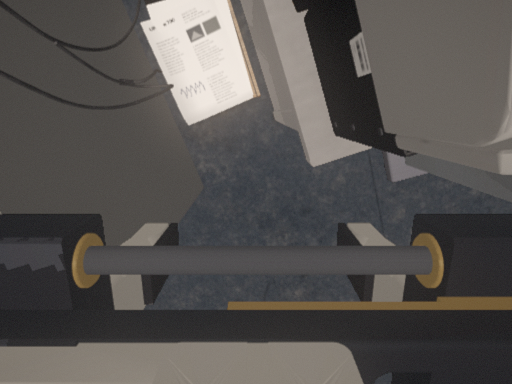

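The top view shows the amber bottle at (181,138), blue mailer at (184,162), and white pot at (181,181) between black pads. The cork mat is at (251,181), the tray at (318,181) and the timer at (267,258). The turquoise bottle at (332,108) is the look-alike, and I see no second mailer in this view yet.

Run:
```python
from h import *
s,c=cap('top')
crop(c,140,110,300,230,5,'t1.png')
crop(c,130,230,300,350,4,'t2.png')
for n,uv,z in[('mailer',(184,161),.018),('pot',(181,181),.068),('bottle',(180,134),.1),('mat',(251,181),.003),('tray',(318,181),.01),('timer',(267,258),.067),('edgeL',(135,200),0),('edgeR',(360,200),0),('bot',(250,333),0),('pad',(150,80),0),('edgeLtop',(135,20),0)]:
    print(n,px2w(s,c,[uv],z)[0].round(3))
```

```text
mailer [ 0.515 -0.092  0.018]
pot [ 0.472 -0.097  0.068]
bottle [ 0.548 -0.099  0.1  ]
mat [ 0.48  -0.217  0.003]
tray [ 0.48 -0.34  0.01]
timer [ 0.341 -0.246  0.067]
edgeL [0.444 0.001 0.   ]
edgeR [ 0.446 -0.419  0.   ]
bot [ 0.204 -0.216  0.   ]
pad [ 0.677 -0.019  0.   ]
edgeLtop [0.799 0.014 0.   ]
```

View pics/t1.png

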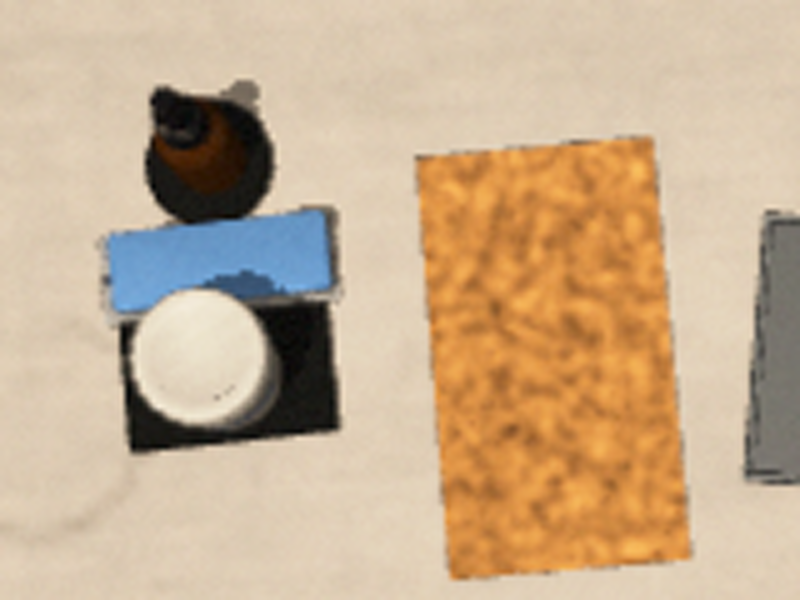

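View pics/t2.png

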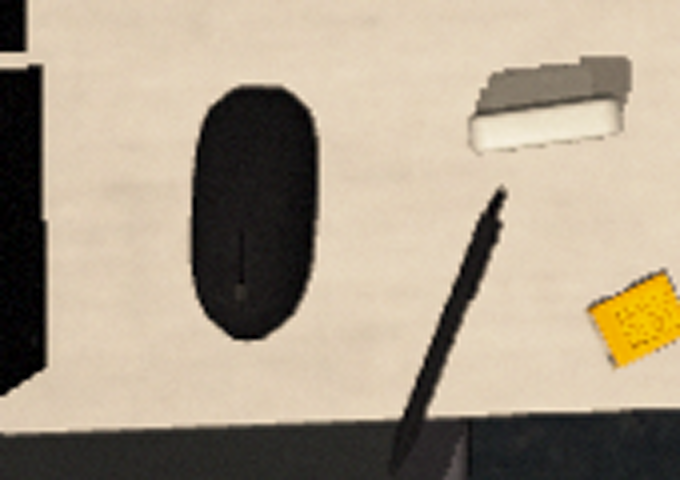

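Run:
```python
from h import *
s,c=cap('top')
crop(c,0,0,200,384,2,'t3.png')
s,c=cap('scene')
cv2.imwrite('pics/s1.png',cv2.convertScaleAbs(cv2.resize(c['color'],(800,600),interpolation=cv2.INTER_CUBIC)[:,:,::-1],alpha=1.5))
crop(c,130,140,390,290,3,'s2.png')
```

```text
(no output)
```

View pics/s1.png

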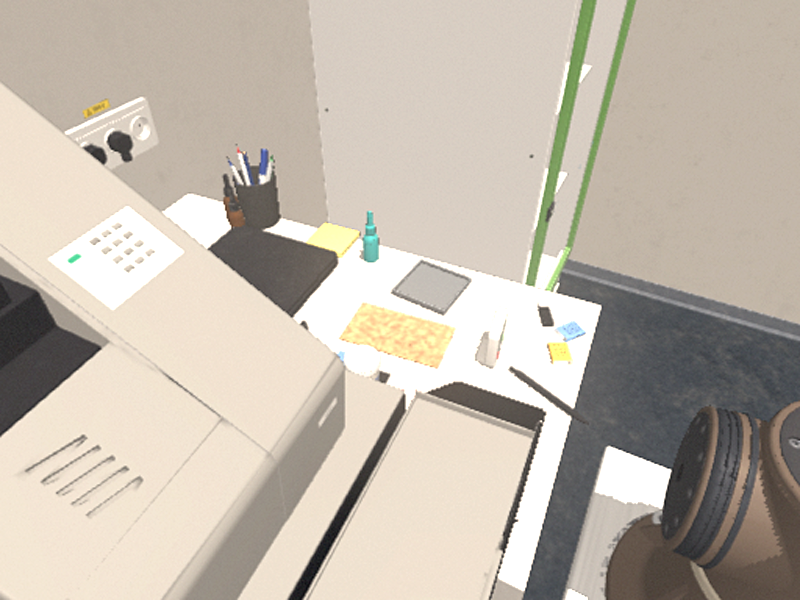

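View pics/t3.png

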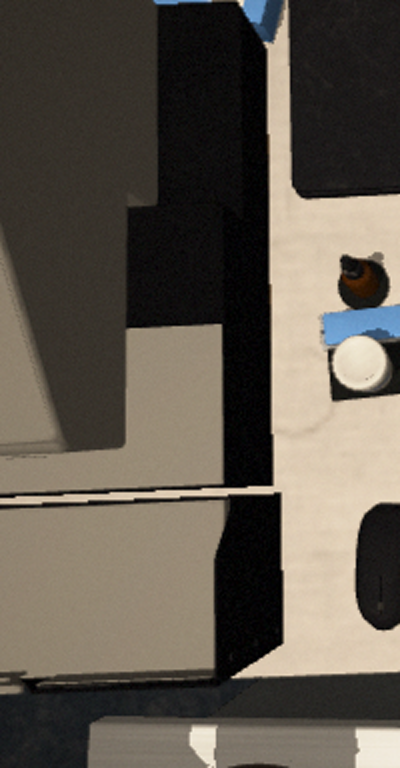

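View pics/s2.png

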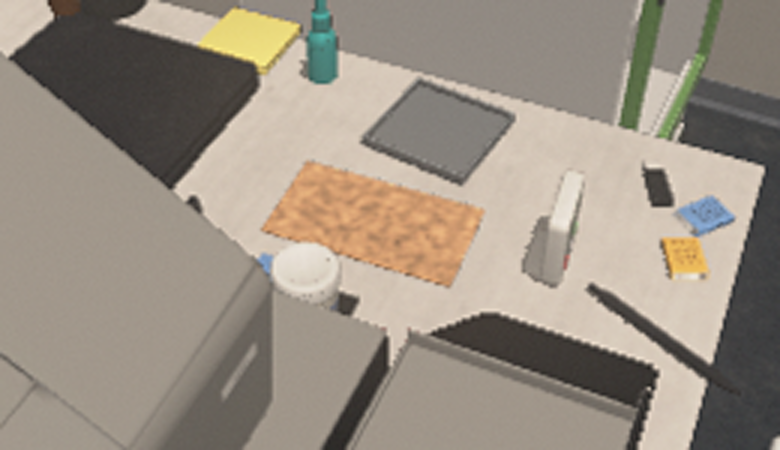

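Run:
```python
from h import *
s,c=cap('top');s2,d=cap('scene')
def P(c):
    Rm,t=pose(s,c);return np.array(c['intrinsics'])@np.c_[Rm,t]
for n,a,b in[('frontnear',(108,340),(347,263)),('frontfar',(114,250),(268,252)),('mid',(111,243),(258,253)),('mid_left',(111,162),(175,190)),('lid',(63,223),(219,236)),('pen',(254,280),(327,236)),('turq',(336,98),(237,137))]:
    X=cv2.triangulatePoints(P(c),P(d),np.array(a,float),np.array(b,float)).ravel();X=X[:3]/X[3]
    print(n,X.round(3),w2px(s,c,X).round(0),w2px(s2,d,X).round(0))
```

```text
frontnear [ 0.226 -0.017  0.186] [[108. 340.]] [[346. 263.]]
frontfar [ 0.353 -0.01   0.149] [[114. 251.]] [[267. 252.]]
mid [ 0.365 -0.003  0.146] [[111. 243.]] [[258. 253.]]
mid_left [ 0.495 -0.013  0.217] [[106. 152.]] [[191. 193.]]
lid [0.397 0.046 0.218] [[ 62. 220.]] [[224. 237.]]
pen [ 0.298 -0.223  0.002] [[254. 280.]] [[327. 236.]]
turq [ 0.611 -0.364  0.093] [[336.  99.]] [[236. 137.]]
```

Run:
```python
from h import *
s,c=cap('top')
crop(c,155,115,225,210,8,'t4.png')
crop(c,280,145,355,215,8,'t5.png')
s2,d=cap('scene')
# lid level lines test
for z in(.22,.3,.4,.5): print(z,[tuple(w2px(s2,d,[x,.046,z])[0].round()) for x in(.4,.6,.8)],[tuple(w2px(s,c,[x,.046,z])[0].round()) for x in(.4,.6,.8)])
o=np.array([140,110])
f=lambda l:[tuple(np.array(p)/5+o) for p in l]
def fit(name,uv,z,a,b):
    W=px2w(s,c,uv,z)[:,:2]
    # local corners order given
    L=np.array([[a,b],[a,-b],[-a,-b],[-a,b]])/2
    m=W.mean(0);H=(L).T@(W-m);U,S,V=np.linalg.svd(H);Rm=(U@V).T
    print(name,m.round(4),'yaw',np.degrees(np.arctan2(Rm[1,0],Rm[0,0])).round(2),'det',np.linalg.det(Rm).round(),'res',((W-m)-L@Rm.T).round(4).tolist())
fit('mat',f([(416,157),(653,137),(692,557),(450,578)]),.003,.160,.090)
fit('mailer',f([(106,235),(329,208),(334,290),(115,315)]),.018,.030,.082)
print(px2w(s,c,f([(130,452),(340,430),(210,160)]),.003).round(4))
print('pot',px2w(s,c,f([(200,358)]),.068).round(4),'drop',px2w(s,c,f([(160,100)]),.103).round(4))
```

```text
0.22 [(np.float64(222.0), np.float64(236.0)), (np.float64(118.0), np.float64(194.0)), (np.float64(35.0), np.float64(160.0))] [(np.float64(61.0), np.float64(218.0)), (np.float64(68.0), np.float64(81.0)), (np.float64(75.0), np.float64(-47.0))]
0.3 [(np.float64(219.0), np.float64(195.0)), (np.float64(105.0), np.float64(154.0)), (np.float64(17.0), np.float64(122.0))] [(np.float64(34.0), np.float64(215.0)), (np.float64(43.0), np.float64(61.0)), (np.float64(52.0), np.float64(-82.0))]
0.4 [(np.float64(214.0), np.float64(130.0)), (np.float64(85.0), np.float64(92.0)), (np.float64(-12.0), np.float64(64.0))] [(np.float64(-12.0), np.float64(210.0)), (np.float64(1.0), np.float64(27.0)), (np.float64(13.0), np.float64(-141.0))]
0.5 [(np.float64(207.0), np.float64(40.0)), (np.float64(59.0), np.float64(11.0)), (np.float64(-48.0), np.float64(-10.0))] [(np.float64(-81.0), np.float64(202.0)), (np.float64(-60.0), np.float64(-24.0)), (np.float64(-42.0), np.float64(-226.0))]
mat [ 0.4802 -0.2155] yaw 5.26 det 1.0 res [[-0.0003, -0.0], [-0.0008, 0.0001], [0.0006, 0.0001], [0.0005, -0.0001]]
mailer [ 0.5127 -0.0928] yaw 6.81 det 1.0 res [[0.0, 0.0007], [0.0006, -0.0009], [-0.0004, 0.0002], [-0.0002, -0.0]]
[[ 0.4431 -0.0578  0.003 ]
 [ 0.4517 -0.1364  0.003 ]
 [ 0.5542 -0.0852  0.003 ]]
pot [[ 0.4707 -0.0948  0.068 ]] drop [[ 0.5541 -0.0853  0.103 ]]
```

View pics/t4.png

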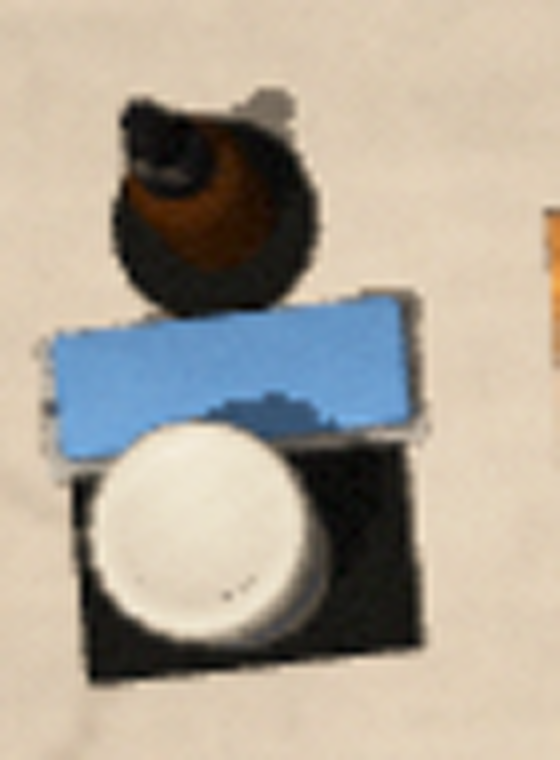

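View pics/t5.png

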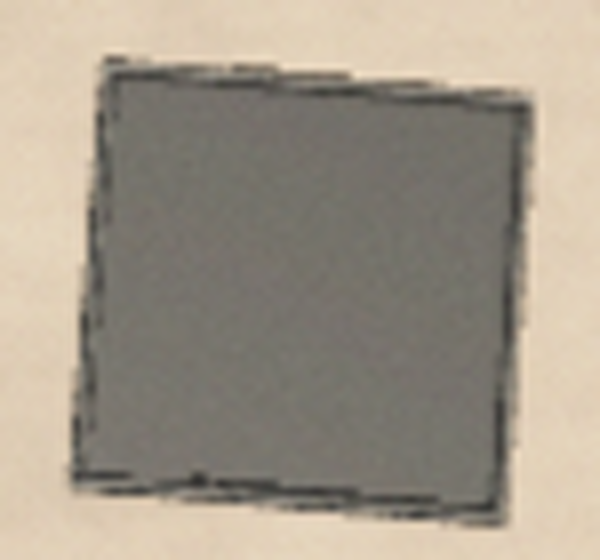

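```bash
cat >> h.py <<'E'
def go(p,yaw=None,s=None):
    s=s or r.get_state();Rt=R.from_euler('xyz',s['eef_rot'],degrees=True)
    d=Rt.inv().apply(np.array(p)-s['tcp_pos'])
    Rg=R.from_euler('xyz',[180,0,yaw],degrees=True) if yaw is not None else R.from_euler('xyz',[180,0,s['eef_rot'][2]],degrees=True)
    w=(Rt.inv()*Rg).as_rotvec()
    print('to',p,'d',d.round(4).tolist(),'w',w.round(4).tolist())
E
python3 - <<'E'
from h import *
s,c=cap('top')
o=np.array([280,145])
uv=[tuple(np.array(p)/8+o) for p in [(105,60),(533,97),(507,522),(72,488)]]
W=px2w(s,c,uv,.009)[:,:2];print(W.mean(0),np.degrees(np.arctan2(*(W[1]-W[0])[::-1])),np.linalg.norm(W-np.roll(W,1,0),axis=1), np.degrees(np.arctan2(*(W[0]-W[3])[::-1])))
go([.182,.65,.5]);go([.35,.30,.5]);go([.42,-.15,.5],-83.5)
E
```

```text
[ 0.47932015 -0.34040413] -94.95246099992134 [0.10016514 0.09928572 0.09886172 0.09953595] -4.554856678440958
to [0.182, 0.65, 0.5] d [0.0001, -0.0, -0.2734] w [-0.0, -0.0, 0.0]
to [0.35, 0.3, 0.5] d [0.2562, 0.2918, -0.2735] w [-0.0, -0.0, 0.0]
to [0.42, -0.15, 0.5] d [0.4449, 0.7063, -0.2735] w [-0.0, 0.0, 1.1846]
```

Emit:
step_arm(
  increments=[
    [[0, 0, -0.273], [0, 0, 0], 0],
    [[0, 0, -0.273], [0, 0, 0], 0],
    [[0, 0, -0.273], [0, 0, 0], 0],
    [[0, 0, -0.273], [0, 0, 0], 0],
    [[0, 0, -0.273], [0, 0, 0], 0],
    [[0, 0, -0.273], [0, 0, 0], 0],
    [[0, 0, -0.273], [0, 0, 0], 0],
    [[0, 0, -0.273], [0, 0, 0], 0],
  ],
)

```text
time_s: 1.35
tcp_pos: [0.1818, 0.6501, 0.4997]
eef_rot: [-180.0, 0.0, -15.6]
contact_force: [-0.8, -0.5, 0.1]
gripper_width: 0.0878
```

Emit:
step_arm(
  increments=[
    [[0.256, 0.292, 0], [0, 0, 0.6], 0],
    [[0.256, 0.292, 0], [0, 0, 0.6], 0],
    [[0.256, 0.292, 0], [0, 0, 0.6], 0],
    [[0.256, 0.292, 0], [0, 0, 0.6], 0],
    [[0.256, 0.292, 0], [0, 0, 0.6], 0],
    [[0.256, 0.292, 0], [0, 0, 0.6], 0],
    [[0.256, 0.292, 0], [0, 0, 0.6], 0],
    [[0.256, 0.292, 0], [0, 0, 0.6], 0],
    [[0.256, 0.292, 0], [0, 0, 0.6], 0],
    [[0.256, 0.292, 0], [0, 0, 0.6], 0],
  ],
)

```text
time_s: 2.35
tcp_pos: [0.3498, 0.2988, 0.4989]
eef_rot: [180.0, 0.0, -50.1]
contact_force: [-0.7, 0.2, 0.3]
gripper_width: 0.0874
```

Run:
```python
from h import *
s=r.get_state();print(s['joints'].round(1),s['tcp_pos'],s['eef_rot'],s['contact_force'])
go([.42,-.15,.5],-83.5)
```

```text
[ 65.1  -3.7   6.   -0.  -99.7 -25.2] [0.34977863 0.29883745 0.49887373] [ 1.79956205e+02  6.54101524e-03 -5.01167858e+01] [-0.68321452  0.19485467  0.29236584]
to [0.42, -0.15, 0.5] d [0.3894, 0.2339, -0.001] w [0.0008, -0.0001, 0.5826]
```

Emit:
step_arm(
  increments=[
    [[0.389, 0.234, 0], [0, 0, 0.583], 0],
    [[0.389, 0.234, 0], [0, 0, 0.583], 0],
    [[0.389, 0.234, 0], [0, 0, 0.583], 0],
    [[0.389, 0.234, 0], [0, 0, 0.583], 0],
    [[0.389, 0.234, 0], [0, 0, 0.583], 0],
    [[0.389, 0.234, 0], [0, 0, 0.583], 0],
    [[0.389, 0.234, 0], [0, 0, 0.583], 0],
    [[0.389, 0.234, 0], [0, 0, 0.583], 0],
    [[0.389, 0.234, 0], [0, 0, 0.583], 0],
    [[0.389, 0.234, 0], [0, 0, 0.583], 0],
  ],
)

```text
time_s: 3.35
tcp_pos: [0.421, -0.1523, 0.4975]
eef_rot: [179.7, -0.0, -83.7]
contact_force: [0.8, -0.5, -1.1]
gripper_width: 0.0878
```

Run:
```python
from h import *
s,c=cap('wrist','w1.png');print(s['joints'].round(1),s['tcp_pos'],s['eef_rot'],s['contact_force'])
print(w2px(s,c,[[.4707,-.0948,.068],[.5541,-.0853,.103],[.5127,-.0928,.018]]))
Rm,t=pose(s,c);print(-Rm.T@t,Rm.T)
go([.47,-.15,.3],-83.5)
```

```text
[  5.5  -4.9   4.7   0.  -99.9   0.8] [ 0.42098809 -0.15225491  0.49748417] [ 1.79737704e+02 -1.35970639e-02 -8.37136575e+01] [ 0.81971    -0.48463566 -1.10486787]
[[228.13319281 174.89651413]
 [181.00765265 178.94063595]
 [210.29028526 168.96508336]]
[ 0.43006423 -0.22032785  0.65647623] [[-0.9940314  -0.10398431 -0.03299752]
 [-0.1089621   0.96120986  0.25338285]
 [ 0.0053697   0.25546599 -0.96680313]]
to [0.47, -0.15, 0.3] d [0.0048, -0.0496, 0.1974] w [0.0042, 0.0002, -0.003]
```

View pics/w1.png

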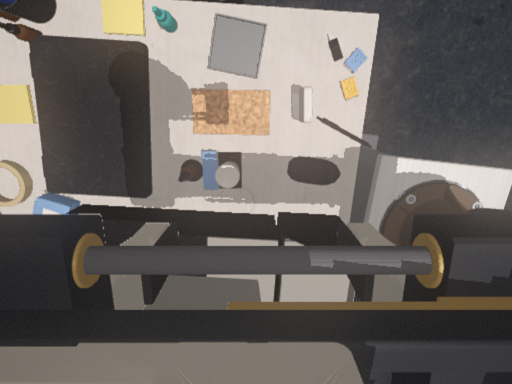

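Emit:
step_arm(
  increments=[
    [[-0.04, -0.08, 0.2], [0.0042, 0, -0.003], 0],
    [[-0.04, -0.08, 0.2], [0.0042, 0, -0.003], 0],
    [[-0.04, -0.08, 0.2], [0.0042, 0, -0.003], 0],
    [[-0.04, -0.08, 0.2], [0.0042, 0, -0.003], 0],
    [[-0.04, -0.08, 0.2], [0.0042, 0, -0.003], 0],
    [[-0.04, -0.08, 0.2], [0.0042, 0, -0.003], 0],
    [[-0.04, -0.08, 0.2], [0.0042, 0, -0.003], 0],
  ],
)

```text
time_s: 4.1
tcp_pos: [0.4957, -0.0984, 0.3]
eef_rot: [-179.8, -0.0, -83.1]
contact_force: [-0.1, 0.3, 0.4]
gripper_width: 0.0874
```

Run:
```python
from h import *
s,c=cap('wrist');print(s['joints'].round(1),s['tcp_pos'],s['eef_rot'],s['contact_force'])
crop(c,130,90,290,210,5,'w2.png')
print(((w2px(s,c,[[.4707,-.0948,.068],[.5541,-.0853,.103],[.5127,-.0928,.018]])-[130,90])*5).round())
```

```text
[ 11.1   1.8 -13.5   0.  -74.5  -4.2] [ 0.49567464 -0.09843476  0.29997263] [-1.79789982e+02 -2.80151070e-02 -8.31067797e+01] [-0.14818741  0.29490491  0.3964955 ]
[[736. 407.]
 [391. 432.]
 [582. 364.]]
```

View pics/w2.png

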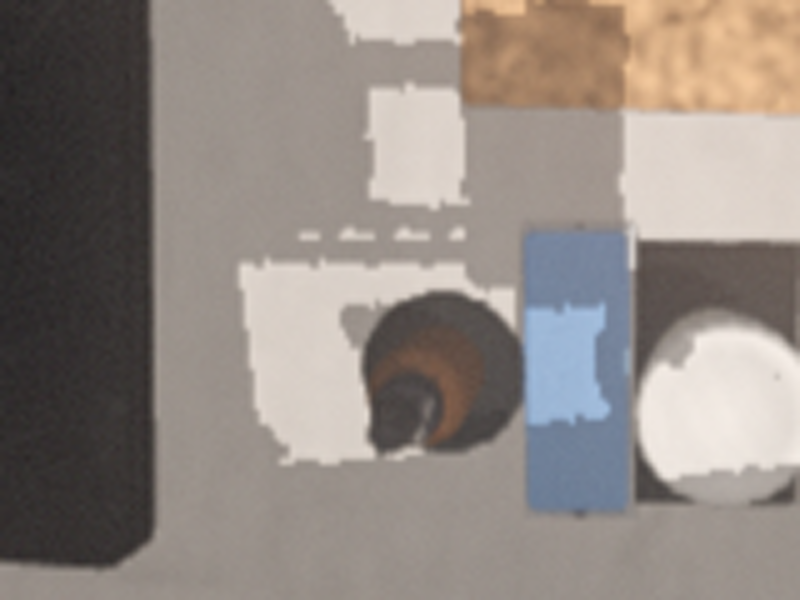

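Run:
```python
from h import *
s,c=cap('wrist');
crop(c,195,125,295,205,8,'w3.png')
```

```text
(no output)
```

View pics/w3.png

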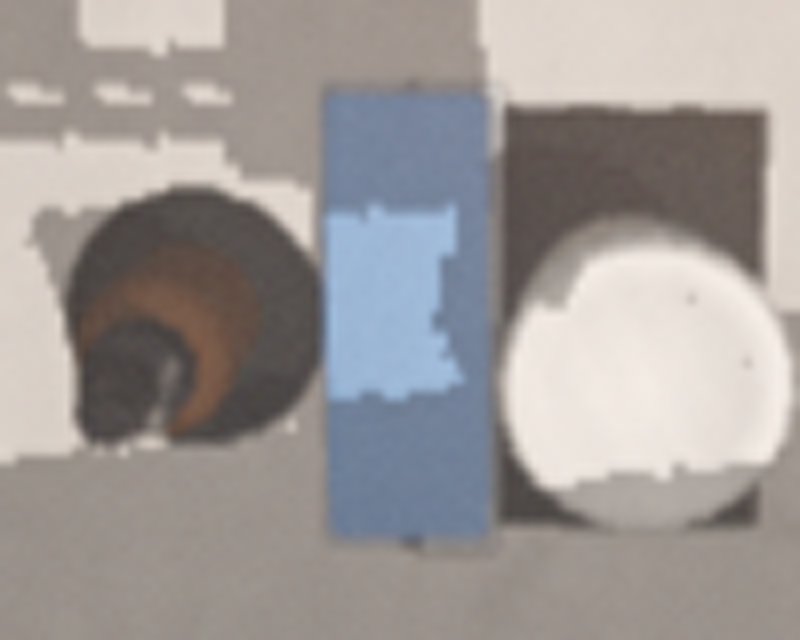

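Run:
```python
from h import *
s,c=cap('wrist')
f=lambda l:[tuple((np.array(p)-.0)/8+[195,125]) for p in l]
W=lambda l,z:px2w(s,c,f(l),z).round(4)
print('bpad',W([(195,316),(68,316),(322,316)],.003)); print('ppad',W([(503,105),(767,105),(760,525),(500,525)],.003),W([(503,105),(767,105),(760,525),(500,525)],.003).mean(0))
print('mailer',W([(325,90),(490,90),(490,537),(328,537)],.018),W([(325,90),(490,90),(490,537),(328,537)],.018).mean(0))
print('pot',W([(646,385)],.068))
for n,p in(('brown body top circle',(168,340)),('collar',(135,378)),('tip',(108,408))):
  print(n,[W([p],z)[0].tolist() for z in(.058,.07,.08,.09,.103)])
b=W([(195,316)],.003)[0]
for z in(.003,.061,.07,.08,.09,.103): print(z,((w2px(s,c,[b[0],b[1],z])-[195,125])*8).round())
```

```text
bpad [[ 0.5544 -0.0831  0.003 ]
 [ 0.5782 -0.0802  0.003 ]
 [ 0.5306 -0.0859  0.003 ]]
ppad [[ 0.5013 -0.1291  0.003 ]
 [ 0.453  -0.1349  0.003 ]
 [ 0.4427 -0.0555  0.003 ]
 [ 0.4924 -0.0495  0.003 ]] [ 0.47235 -0.09225  0.003  ]
mailer [[ 0.5332 -0.1292  0.018 ]
 [ 0.504  -0.1327  0.018 ]
 [ 0.4944 -0.0509  0.018 ]
 [ 0.5244 -0.0472  0.018 ]] [ 0.514 -0.09   0.018]
pot [[ 0.4732 -0.0925  0.068 ]]
brown body top circle [[0.5524, -0.0886, 0.058], [0.551, -0.091, 0.07], [0.5498, -0.0929, 0.08], [0.5486, -0.0949, 0.09], [0.547, -0.0974, 0.103]]
collar [[0.5574, -0.0816, 0.058], [0.5558, -0.0841, 0.07], [0.5544, -0.0863, 0.08], [0.5531, -0.0884, 0.09], [0.5514, -0.0912, 0.103]]
tip [[0.5615, -0.0759, 0.058], [0.5597, -0.0787, 0.07], [0.5583, -0.0809, 0.08], [0.5569, -0.0832, 0.09], [0.555, -0.0861, 0.103]]
0.003 [[195. 316.]]
0.061 [[151. 375.]]
0.07 [[143. 385.]]
0.08 [[134. 398.]]
0.09 [[124. 410.]]
0.103 [[111. 428.]]
```

Run:
```python
from h import *
go([.5545,-.0855,.16],-83)
```

```text
to [0.5545, -0.0855, 0.16] d [-0.0068, -0.0588, 0.1418] w [-0.0072, -0.0001, -0.0035]
```

Emit:
step_arm(
  increments=[
    [[-0.007, -0.059, 0.07], [-0.0042, 0, -0.004], 0.5],
    [[-0.007, -0.059, 0.142], [-0.0042, 0, -0.004], 0.5],
    [[-0.007, -0.059, 0.142], [-0.0042, 0, -0.004], 0.5],
    [[-0.007, -0.059, 0.142], [-0.0042, 0, -0.004], 0.5],
    [[-0.007, -0.059, 0.142], [-0.0042, 0, -0.004], 0.5],
    [[-0.007, -0.059, 0.142], [-0.0042, 0, -0.004], 0.5],
    [[-0.007, -0.059, 0.142], [-0.0042, 0, -0.004], 0.5],
  ],
  force=10,
)

```text
time_s: 4.95
tcp_pos: [0.555, -0.0857, 0.1608]
eef_rot: [-179.7, -0.0, -83.0]
contact_force: [0.2, 0.4, 0.6]
gripper_width: 0.0446
```

Run:
```python
from h import *
s,c=cap('wrist','w4.png');print(s['joints'].round(1),s['tcp_pos'],s['eef_rot'],s['contact_force'],s['gripper_width'])
go([.5545,-.0855,.065],-83)
cap('top','t6.png');cap('scene','s6.png')
```

```text
[ 11.2  12.8 -19.3   0.  -57.6  -4.2] [ 0.55495008 -0.08573903  0.16083393] [-1.79728175e+02 -9.69126973e-03 -8.30054444e+01] [0.20710453 0.35399781 0.62837669] 0.0446006394599557
to [0.5545, -0.0855, 0.065] d [-0.0002, 0.0006, 0.0955] w [-0.0044, -0.0, -0.0001]
```

View pics/w4.png

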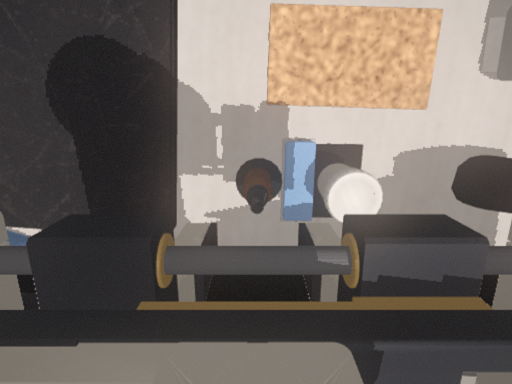

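View pics/t6.png

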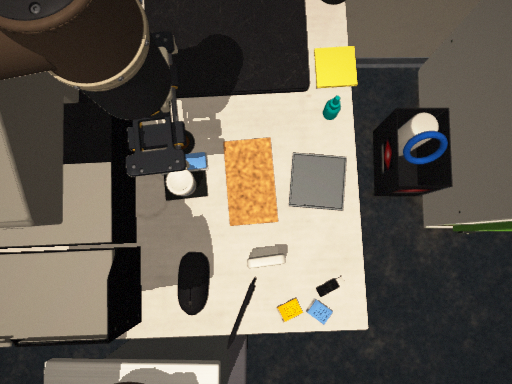

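View pics/s6.png

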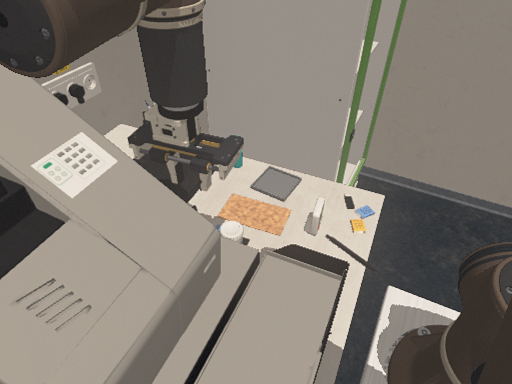

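Run:
```python
from h import *
s,c=cap('top');s2,d=cap('scene')
a=cv2.convertScaleAbs(cv2.resize(c['color'][0:200,0:200],None,fx=3,fy=3,interpolation=cv2.INTER_CUBIC),alpha=2)
cv2.imwrite('pics/t7.png',a[:,:,::-1])
b=cv2.convertScaleAbs(cv2.resize(d['color'][0:270,0:260],None,fx=2.2,fy=2.2,interpolation=cv2.INTER_CUBIC),alpha=2)
cv2.imwrite('pics/s7.png',b[:,:,::-1])
for z in(.3,.4,.5,.6,.65,.7): print(z,w2px(s,c,[.555,-.0857,z]).round(),w2px(s2,d,[.555,-.0857,z]).round(),w2px(s,c,[.517,.103,z]).round(),w2px(s2,d,[.517,.103,z]).round())
```

```text
0.3 [[143.  94.]] [[182. 121.]] [[ -4. 123.]] [[121. 193.]]
0.4 [[119.  66.]] [[173.  64.]] [[-56. 101.]] [[100. 128.]]
0.5 [[85. 24.]] [[163.  -9.]] [[-133.   67.]] [[72. 38.]]
0.6 [[ 28. -45.]] [[ 149. -106.]] [[-258.   13.]] [[ 30. -94.]]
0.65 [[-17. -99.]] [[ 140. -166.]] [[-356.  -30.]] [[   0. -187.]]
0.7 [[ -82. -178.]] [[ 130. -238.]] [[-500.  -93.]] [[ -38. -309.]]
```

View pics/t7.png

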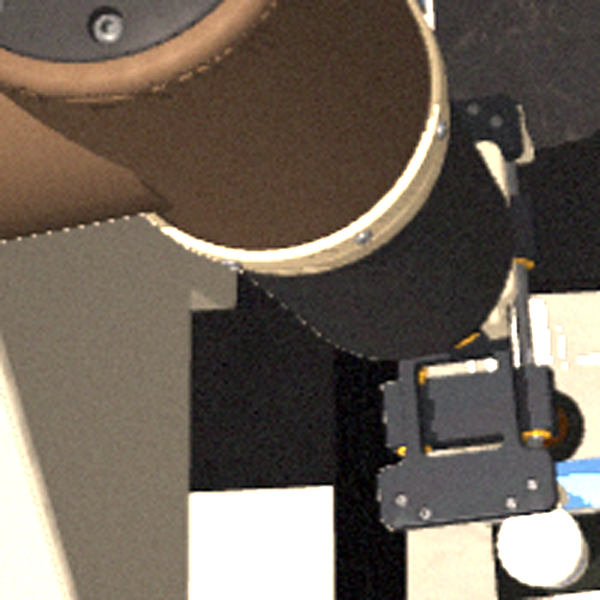

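View pics/s7.png

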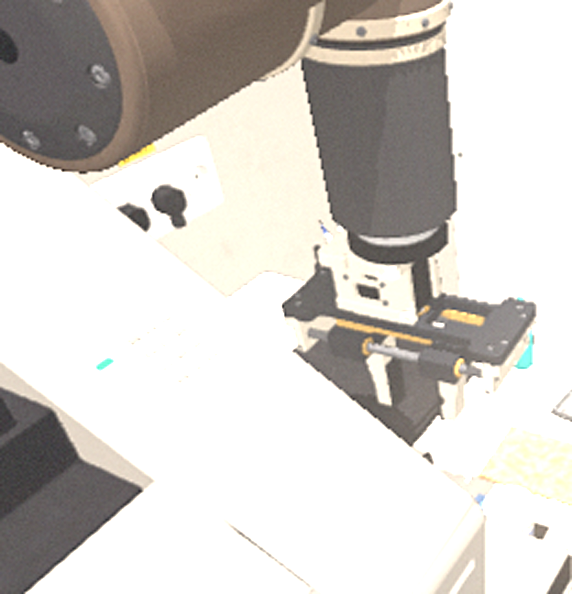

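Run:
```python
from h import *
s,c=cap('top');s2,d=cap('scene')
def plane(c,a,b):
    Rm,t=pose(s,c);K=np.linalg.inv(np.array(c['intrinsics']));o=-Rm.T@t
    n=np.cross(Rm.T@K@[*a,1],Rm.T@K@[*b,1]);n/=np.linalg.norm(n);return n,n@o
def edge(tl,sl):
    n1,d1=plane(c,*tl);n2,d2=plane(d,*sl)
    for x in(.4,.5,.6,.7): 
        A=np.array([n1,n2,[1,0,0]]);print(np.linalg.solve(A,[d1,d2,x]).round(3),end=' ')
    print()
edge([(31,222),(0,118)],[(214,232),(2,55)])
edge([(31,222),(0,118)],[(343/800*512,360/600*384),(0,85/600*384)])
# keypad side lower-left edge of lid: scene (0,160)->(170,285)
for z in(.2,.25,.3,.35,.4): print(z,px2w(s2,d,[(75,165),(0,52),(100,137),(50,95)],z).round(3).tolist())
```

```text
[0.4   0.072 0.259] [0.5   0.077 0.326] [0.6   0.081 0.393] [0.7   0.085 0.461] 
[0.4   0.069 0.266] [0.5   0.075 0.33 ] [0.6   0.08  0.395] [0.7   0.086 0.459] 
0.2 [[0.75, 0.007, 0.2], [1.398, -0.298, 0.2], [0.78, -0.087, 0.2], [1.029, -0.171, 0.2]]
0.25 [[0.685, 0.047, 0.25], [1.255, -0.222, 0.25], [0.711, -0.036, 0.25], [0.93, -0.11, 0.25]]
0.3 [[0.62, 0.086, 0.3], [1.113, -0.146, 0.3], [0.642, 0.015, 0.3], [0.832, -0.049, 0.3]]
0.35 [[0.554, 0.126, 0.35], [0.971, -0.07, 0.35], [0.573, 0.066, 0.35], [0.734, 0.012, 0.35]]
0.4 [[0.489, 0.166, 0.4], [0.829, 0.006, 0.4], [0.504, 0.117, 0.4], [0.635, 0.073, 0.4]]
```

Emit:
step_arm(
  increments=[
    [[0, 0, 0.03], [0, 0, 0], 0.5],
    [[0, 0, 0.06], [0, 0, 0], 0.5],
    [[0, 0, 0.08], [0, 0, 0], 0.5],
    [[0, 0, 0.095], [0, 0, 0], 0.5],
    [[0, 0, 0.095], [0, 0, 0], 0.5],
  ],
)

```text
time_s: 5.8
tcp_pos: [0.5521, -0.0859, 0.0607]
eef_rot: [179.8, 0.0, -83.0]
contact_force: [-0.7, 0.1, 0.1]
gripper_width: 0.0442
```

Run:
```python
from h import *
s,c=cap('wrist','w8.png');print(s['joints'].round(1),s['tcp_pos'],s['eef_rot'],s['contact_force'],s['gripper_width'])
s2,d=cap('scene')
b=cv2.convertScaleAbs(cv2.resize(d['color'][0:270,0:260],None,fx=2.2,fy=2.2,interpolation=cv2.INTER_CUBIC),alpha=1.5)
cv2.imwrite('pics/s8.png',b[:,:,::-1])
```

```text
[ 11.2  19.3 -25.7  -0.  -45.2  -4.2] [ 0.55213961 -0.08586883  0.06072063] [ 1.79760626e+02  1.14882131e-03 -8.30285310e+01] [-0.66330367  0.13166168  0.13246463] 0.04419904190533051
```

View pics/w8.png

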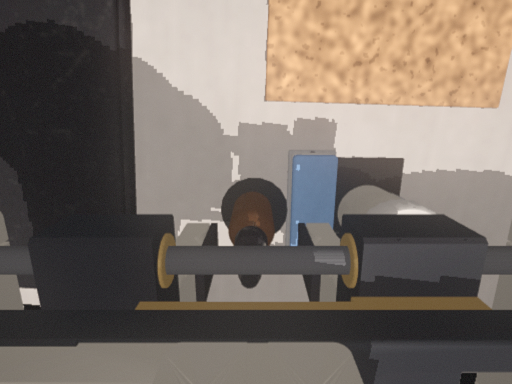

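View pics/s8.png

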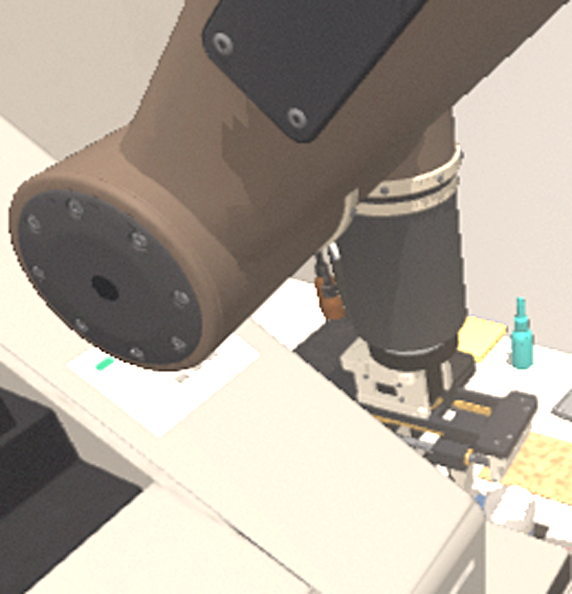

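Run:
```python
from h import *
s2,d=cap('scene')
for i in range(4):
    s,_=cap('wrist');print(s['tcp_pos'].round(4),s['eef_rot'].round(2),s['qd'].round(2),s['contact_force'].round(2))
a=np.radians(11.2);u=np.array([-np.sin(a),np.cos(a),0]);b=np.array([.555,-.0857,0])
K=2.2
for l in(.22,.24,.26,.28,.30):
  for z in (.40,.42,.44,.46):
    p=b+u*l+[0,0,z]
    v=np.array([np.cos(a),np.sin(a),0])
    print(l,z,(w2px(s2,d,[p,p+v*.05,p-v*.05,p-[0,0,.05]])*K).round().tolist())
```

```text
[ 0.5543 -0.0857  0.0636] [-1.7995e+02 -1.0000e-02 -8.2990e+01] [ 0.07 -0.69  0.26 -0.1   0.18 -0.09] [-0.89 -0.49 -0.13]
[ 0.5545 -0.0856  0.0639] [-1.7991e+02 -1.0000e-02 -8.2990e+01] [-0.07 -0.31  0.01 -0.12  0.14  0.02] [-0.05  0.32  0.34]
[ 0.5545 -0.0856  0.0639] [-1.7989e+02 -1.0000e-02 -8.3000e+01] [-0.06 -0.21 -0.19 -0.15  0.14  0.04] [0.04 1.11 0.35]
[ 0.5544 -0.0856  0.0639] [-179.89    0.    -83.  ] [-0.01 -0.02 -0.28 -0.07  0.1   0.02] [ 0.78 -0.45 -0.09]
0.22 0.4 [[188.0, 310.0], [102.0, 295.0], [278.0, 327.0], [216.0, 389.0]]
0.22 0.42 [[175.0, 275.0], [87.0, 260.0], [268.0, 291.0], [205.0, 359.0]]
0.22 0.44 [[161.0, 237.0], [70.0, 223.0], [258.0, 253.0], [194.0, 327.0]]
0.22 0.46 [[147.0, 197.0], [53.0, 183.0], [246.0, 212.0], [181.0, 293.0]]
0.24 0.4 [[162.0, 333.0], [74.0, 316.0], [255.0, 350.0], [193.0, 412.0]]
0.24 0.42 [[148.0, 297.0], [57.0, 281.0], [244.0, 314.0], [182.0, 382.0]]
0.24 0.44 [[133.0, 259.0], [39.0, 243.0], [232.0, 275.0], [169.0, 350.0]]
0.24 0.46 [[117.0, 217.0], [20.0, 202.0], [219.0, 233.0], [155.0, 315.0]]
0.26 0.4 [[135.0, 357.0], [44.0, 339.0], [230.0, 376.0], [169.0, 437.0]]
0.26 0.42 [[119.0, 321.0], [25.0, 303.0], [218.0, 340.0], [156.0, 407.0]]
0.26 0.44 [[102.0, 282.0], [5.0, 264.0], [205.0, 300.0], [142.0, 374.0]]
0.26 0.46 [[84.0, 239.0], [-16.0, 223.0], [190.0, 257.0], [127.0, 339.0]]
0.28 0.4 [[105.0, 383.0], [11.0, 364.0], [204.0, 404.0], [143.0, 464.0]]
0.28 0.42 [[87.0, 347.0], [-10.0, 327.0], [190.0, 367.0], [129.0, 434.0]]
0.28 0.44 [[68.0, 307.0], [-32.0, 288.0], [174.0, 327.0], [113.0, 401.0]]
0.28 0.46 [[48.0, 263.0], [-56.0, 245.0], [158.0, 283.0], [96.0, 365.0]]
0.3 0.4 [[72.0, 412.0], [-24.0, 391.0], [175.0, 434.0], [115.0, 494.0]]
0.3 0.42 [[53.0, 375.0], [-47.0, 354.0], [159.0, 397.0], [99.0, 463.0]]
0.3 0.44 [[31.0, 334.0], [-72.0, 314.0], [141.0, 356.0], [82.0, 430.0]]
0.3 0.46 [[8.0, 290.0], [-99.0, 270.0], [123.0, 311.0], [63.0, 394.0]]
```

Emit:
step_arm(
  increments=[
    [[0, 0, 0], [0, 0, 0], 0.8],
    [[0, 0, 0], [0, 0, 0], 0.95],
    [[0, 0, 0], [0, 0, 0], 0.95],
    [[0, 0, 0], [0, 0, 0], 0.95],
    [[0, 0, 0], [0, 0, 0], 0.95],
    [[0, 0, 0], [0, 0, 0], 0.95],
  ],
  force=10,
)

```text
time_s: 6.75
tcp_pos: [0.5538, -0.0857, 0.0628]
eef_rot: [-180.0, -0.0, -83.0]
contact_force: [0.1, 0.3, 0.1]
gripper_width: 0.0168
```

Run:
```python
from h import *
s,c=cap('wrist','w9.png');print(s['tcp_pos'],s['eef_rot'],s['contact_force'],s['gripper_width'])
```

```text
[ 0.55380273 -0.08567995  0.0628419 ] [-1.79992934e+02 -1.85456770e-03 -8.30066904e+01] [0.06418526 0.33536723 0.11625832] 0.01679104969583158
```

View pics/w9.png

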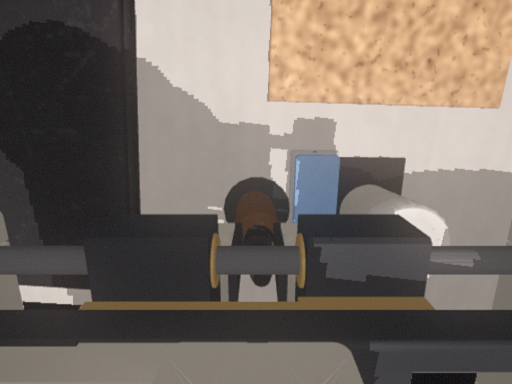

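Run:
```python
from h import *
Rt=R.from_euler('xyz',[180,0,-83],degrees=True)
for n,d in(('b->mat',[-.0144,-.1244,.0]),('mat->pot above',[.472-.540,-.0935+.210,0])): print(n,Rt.inv().apply(d).round(4))
```

```text
b->mat [0.1217 0.0295 0.    ]
mat->pot above [-0.1239  0.0533  0.    ]
```

Emit:
step_arm(
  increments=[
    [[0, 0, -0.02], [0, 0, 0], 0.95],
    [[0, 0, -0.05], [0, 0, 0], 0.95],
    [[0, 0, -0.08], [0, 0, 0], 0.95],
    [[0, 0, -0.09], [0, 0, 0], 0.95],
    [[0, 0, -0.09], [0, 0, 0], 0.95],
  ],
  force=12,
)

```text
time_s: 7.3
tcp_pos: [0.5546, -0.0856, 0.1544]
eef_rot: [-179.8, 0.0, -83.0]
contact_force: [-0.1, -0.7, 0.0]
gripper_width: 0.0167
```

Emit:
step_arm(
  increments=[
    [[0.03, 0.0075, 0], [0, 0, 0], 0.95],
    [[0.06, 0.015, 0], [0, 0, 0], 0.95],
    [[0.09, 0.022, 0], [0, 0, 0], 0.95],
    [[0.1217, 0.0295, 0], [0, 0, 0], 0.95],
    [[0.1217, 0.0295, 0.03], [0, 0, 0], 0.95],
    [[0.1217, 0.0295, 0.055], [0, 0, 0], 0.95],
    [[0.1217, 0.0295, 0.07], [0, 0, 0], 0.95],
    [[0.1217, 0.0295, 0.08], [0, 0, 0], 0.95],
    [[0.1217, 0.0295, 0.085], [0, 0, 0], 0.95],
  ],
)

```text
time_s: 8.2
tcp_pos: [0.5382, -0.21, 0.0659]
eef_rot: [179.8, 0.0, -83.0]
contact_force: [0.1, -0.5, -0.1]
gripper_width: 0.0168
```

Run:
```python
from h import *
s,c=cap('wrist','w10.png');cap('top','t10.png')
s,c=cap('wrist');print(s['tcp_pos'],s['eef_rot'],s['contact_force'],s['gripper_width'])
```

```text
[ 0.53883886 -0.20994742  0.06696508] [ 1.79915922e+02  1.50157638e-02 -8.30007919e+01] [-0.14368687  0.49136183 -0.15321418] 0.01676712196896272
```

View pics/w10.png

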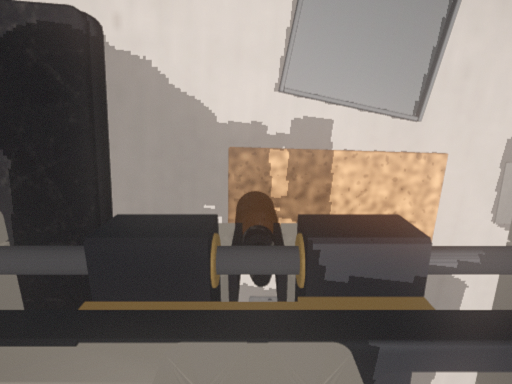

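View pics/t10.png

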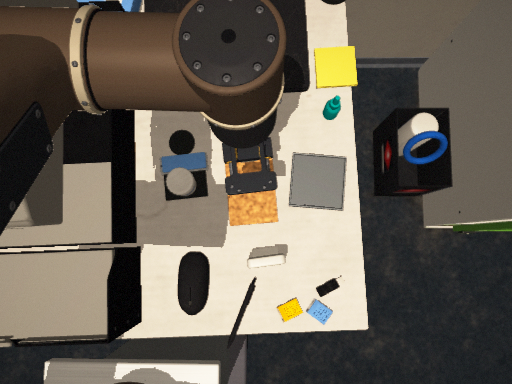

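Emit:
step_arm(
  increments=[
    [[0, 0, 0.002], [0, 0, 0], 0.95],
    [[0, 0, 0.003], [0, 0, 0], 0.95],
    [[0, 0, 0.003], [0, 0, 0], 0.95],
    [[0, 0, 0.003], [0, 0, 0], 0.72],
    [[0, 0, 0.003], [0, 0, 0], 0.6],
    [[0, 0, 0.003], [0, 0, 0], 0.5],
    [[0, 0, 0.003], [0, 0, 0], 0.5],
    [[0, 0, -0.025], [0, 0, 0], 0.5],
    [[0, 0, -0.06], [0, 0, 0], 0.5],
    [[0, 0, -0.08], [0, 0, 0], 0.5],
  ],
)

```text
time_s: 9.35
tcp_pos: [0.5402, -0.2104, 0.1504]
eef_rot: [-179.9, -0.1, -83.0]
contact_force: [0.3, -0.7, 0.1]
gripper_width: 0.0439
```

Run:
```python
from h import *
s,c=cap('wrist','w11.png')
s,c=cap('wrist');print(s['tcp_pos'],s['eef_rot'],s['contact_force'],s['gripper_width'])
go([.472,-.0935,.15],-83)
```

```text
[ 0.54159112 -0.21071127  0.15324863] [-1.79647340e+02 -1.38634123e-01 -8.29597681e+01] [ 0.99141543 -1.0962456   3.61763371] 0.04392852874214869
to [0.472, -0.0935, 0.15] d [-0.1245, 0.0544, 0.0008] w [-0.0057, -0.0017, 0.0003]
```

View pics/w11.png

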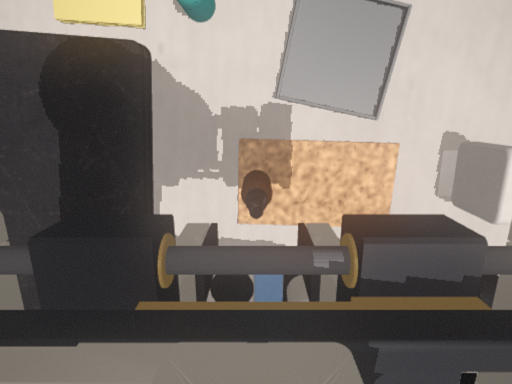

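Emit:
step_arm(
  increments=[
    [[0, 0, 0], [0, 0, 0], 0.2],
    [[-0.04, 0.018, 0], [0, 0, 0], 0.2],
    [[-0.085, 0.036, 0], [0, 0, 0], 0.2],
    [[-0.124, 0.0535, 0], [0, 0, 0], 0.2],
    [[-0.124, 0.0535, 0], [0, 0, 0], 0.2],
    [[-0.124, 0.0535, 0], [0, 0, 0], 0.2],
  ],
)

```text
time_s: 10.05
tcp_pos: [0.4704, -0.0927, 0.1473]
eef_rot: [180.0, -0.0, -82.9]
contact_force: [-0.1, -0.1, 0.5]
gripper_width: 0.0698
```

Run:
```python
from h import *
s,c=cap('wrist','w12.png')
s,c=cap('wrist');print(s['tcp_pos'],s['eef_rot'],s['contact_force'],s['gripper_width'])
go([.472,-.0935,.043],-83)
```

```text
[ 0.47095453 -0.0933403   0.14738997] [ 1.79963994e+02 -7.77708676e-03 -8.29438300e+01] [-0.05537804  0.88484128 -0.48673377] 0.06951921595842114
to [0.472, -0.0935, 0.043] d [-0.0002, -0.0009, 0.1043] w [0.0007, -0.0002, -0.0001]
```

View pics/w12.png

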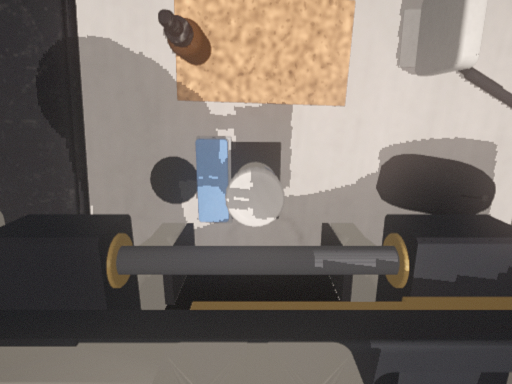

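Emit:
step_arm(
  increments=[
    [[0, -0.001, 0.03], [0, 0, 0], 0.2],
    [[0, -0.001, 0.06], [0, 0, 0], 0.2],
    [[0, -0.001, 0.085], [0, 0, 0], 0.2],
    [[0, -0.001, 0.1], [0, 0, 0], 0.2],
    [[0, -0.001, 0.104], [0, 0, 0], 0.2],
    [[0, -0.001, 0.104], [0, 0, 0], 0.35],
    [[0, -0.001, 0.104], [0, 0, 0], 0.6],
    [[0, -0.001, 0.104], [0, 0, 0], 0.6],
    [[0, -0.001, 0.104], [0, 0, 0], 0.6],
    [[0, -0.001, 0.104], [0, 0, 0], 0.6],
  ],
  force=15,
)

```text
time_s: 11.15
tcp_pos: [0.4727, -0.0934, 0.0446]
eef_rot: [-179.9, -0.0, -83.0]
contact_force: [-0.9, -1.6, 4.2]
gripper_width: 0.0474
```

Run:
```python
from h import *
s,c=cap('wrist','w13.png')
s,c=cap('wrist');print(s['tcp_pos'],s['eef_rot'],s['contact_force'],s['gripper_width'])
```

```text
[ 0.47265985 -0.09335752  0.04460088] [-1.79908563e+02 -9.94319808e-03 -8.29874788e+01] [-0.79006964 -0.83100982  4.94984752] 0.04734523192352607
```

View pics/w13.png

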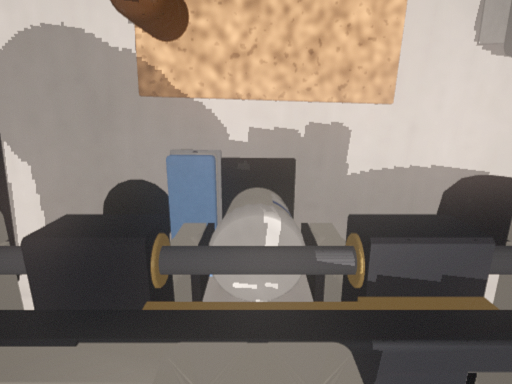

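Emit:
step_arm(
  increments=[
    [[0, 0, -0.01], [0, 0, 0], 0.6],
    [[0, 0, -0.03], [0, 0, 0], 0.6],
    [[0, 0, -0.06], [0, 0, 0], 0.6],
    [[0, 0, -0.08], [0, 0, 0], 0.6],
    [[0, 0, -0.08], [0, 0, 0], 0.6],
    [[0, 0, -0.08], [0, 0, 0], 0.6],
  ],
)

```text
time_s: 11.85
tcp_pos: [0.472, -0.0932, 0.1243]
eef_rot: [-179.9, 0.0, -83.0]
contact_force: [0.3, 0.1, -1.3]
gripper_width: 0.0474
```

Run:
```python
from h import *
s,c=cap('wrist','w14.png')
s,c=cap('wrist');print(s['tcp_pos'],s['eef_rot'],s['contact_force'],s['gripper_width'])
go([.4330,-.2190,.047],-83)
```

```text
[ 0.47150634 -0.09328947  0.12361717] [ 1.79981684e+02  2.01817208e-02 -8.30228727e+01] [ 0.11146136 -0.54536154 -1.2474983 ] 0.0475195296121794
to [0.433, -0.219, 0.047] d [0.1201, 0.0531, 0.0762] w [0.0013, 0.0002, -0.0004]
```

View pics/w14.png

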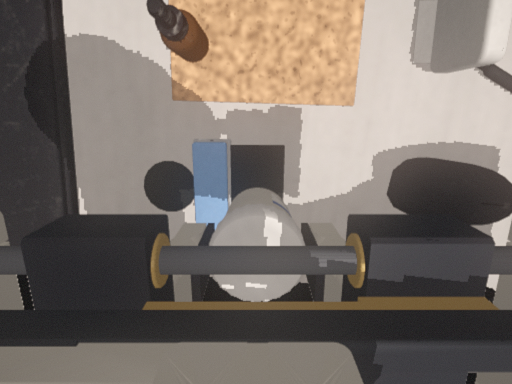

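Emit:
step_arm(
  increments=[
    [[0.03, 0.013, 0], [0, 0, 0], 0.6],
    [[0.065, 0.028, 0], [0, 0, 0], 0.6],
    [[0.1, 0.044, 0], [0, 0, 0], 0.6],
    [[0.12, 0.053, 0], [0, 0, 0], 0.6],
    [[0.12, 0.053, 0.025], [0, 0, 0], 0.6],
    [[0.12, 0.053, 0.05], [0, 0, 0], 0.6],
    [[0.12, 0.053, 0.065], [0, 0, 0], 0.6],
    [[0.12, 0.053, 0.074], [0, 0, 0], 0.6],
    [[0.12, 0.053, 0.074], [0, 0, 0], 0.6],
  ],
)

```text
time_s: 12.85
tcp_pos: [0.4328, -0.2188, 0.0482]
eef_rot: [179.8, 0.0, -83.0]
contact_force: [-0.2, 0.3, 0.5]
gripper_width: 0.0474
```

Run:
```python
from h import *
s,c=cap('wrist','w15.png');cap('top','t15.png')
s,c=cap('wrist');print(s['tcp_pos'],s['eef_rot'],s['contact_force'],s['gripper_width'])
```

```text
[ 0.4341628  -0.21893735  0.04987786] [ 1.79967504e+02 -4.33508475e-03 -8.29898580e+01] [0.19501592 0.68547613 0.66960102] 0.04737673449487126
```

View pics/t15.png

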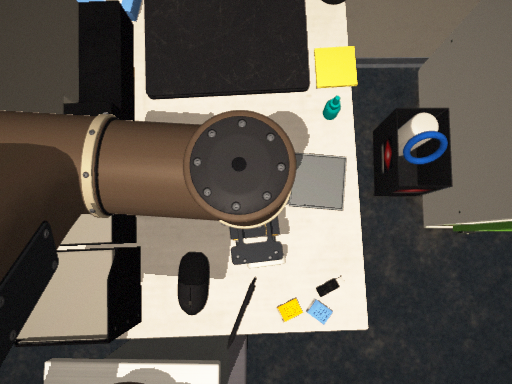

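View pics/w15.png

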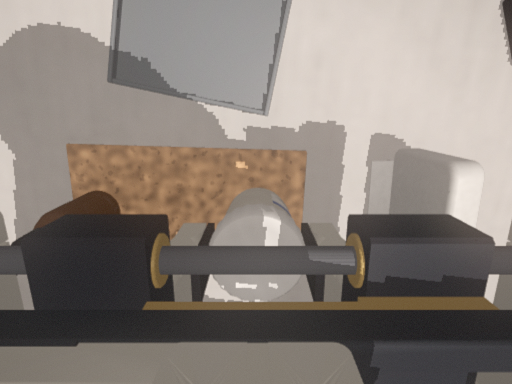

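Emit:
step_arm(
  increments=[
    [[0, 0, 0.002], [0, 0, 0], 0.6],
    [[0, 0, 0.0035], [0, 0, 0], 0.6],
    [[0, 0, 0.005], [0, 0, 0], 0.6],
    [[0, 0, 0.005], [0, 0, 0], 0.6],
  ],
)

```text
time_s: 13.4
tcp_pos: [0.4339, -0.2189, 0.0448]
eef_rot: [-180.0, 0.0, -83.0]
contact_force: [-0.8, -0.1, -0.6]
gripper_width: 0.0475
```

Emit:
step_arm(
  increments=[
    [[0, 0, 0.0005], [0, 0, 0], 0.42],
    [[0, 0, 0.0005], [0, 0, 0], 0.35],
    [[0, 0, 0.0005], [0, 0, 0], 0.3],
    [[0, 0, 0.0005], [0, 0, 0], 0.3],
    [[0, 0, -0.02], [0, 0, 0], 0.3],
    [[0, 0, -0.05], [0, 0, 0], 0.3],
    [[0, 0, -0.09], [0, 0, 0], 0.3],
    [[0, 0, -0.11], [0, 0, 0], 0.3],
    [[0, 0, -0.11], [0, 0, 0], 0.3],
  ],
)

```text
time_s: 14.3
tcp_pos: [0.436, -0.2194, 0.1582]
eef_rot: [-179.7, -0.1, -83.0]
contact_force: [0.4, -0.7, -0.3]
gripper_width: 0.0616
```

Run:
```python
from h import *
s,c=cap('wrist','w16.png')
s,c=cap('wrist');print(s['tcp_pos'],s['eef_rot'],s['contact_force'],s['gripper_width'])
go([.5134,-.135,.20],-83)
```

```text
[ 0.43492962 -0.21901138  0.15628634] [-1.79799612e+02 -3.83377496e-02 -8.30117709e+01] [-0.16380829  0.33304851 -0.63179906] 0.06171987047931359
to [0.5134, -0.135, 0.2] d [-0.0736, -0.089, -0.0449] w [-0.0012, 0.0001, -0.0004]
```

View pics/w16.png

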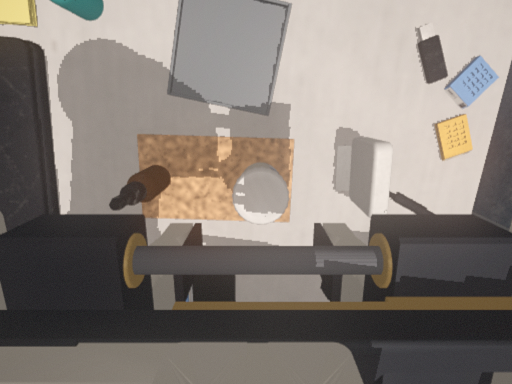

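Emit:
step_arm(
  increments=[
    [[0, 0, -0.045], [0, 0, 0], 0.3],
    [[-0.03, -0.03, -0.045], [0, 0, 0], 0.3],
    [[-0.06, -0.06, -0.045], [0, 0, 0], 0.3],
    [[-0.1, -0.09, -0.045], [0, 0, 0], 0.3],
    [[-0.1, -0.093, -0.045], [0, 0, 0], 0.3],
    [[-0.1, -0.093, -0.045], [0, 0, 0], 0.3],
    [[-0.1, -0.093, -0.045], [0, 0, 0], 0.3],
  ],
)

```text
time_s: 15.1
tcp_pos: [0.5132, -0.1087, 0.1987]
eef_rot: [179.9, 0.0, -83.0]
contact_force: [-0.6, -0.5, 0.5]
gripper_width: 0.0614
```

Run:
```python
from h import *
cap('wrist')
s,c=cap('wrist');print(s['tcp_pos'],s['eef_rot'],s['contact_force'],s['gripper_width'])
crop(c,160,110,320,220,5,'w17.png')
```

```text
[ 0.51321028 -0.10905945  0.19900468] [ 1.79900846e+02  2.05785017e-03 -8.30553609e+01] [ 0.06687692 -0.19584958  0.2370271 ] 0.061257356144034276
```

View pics/w17.png

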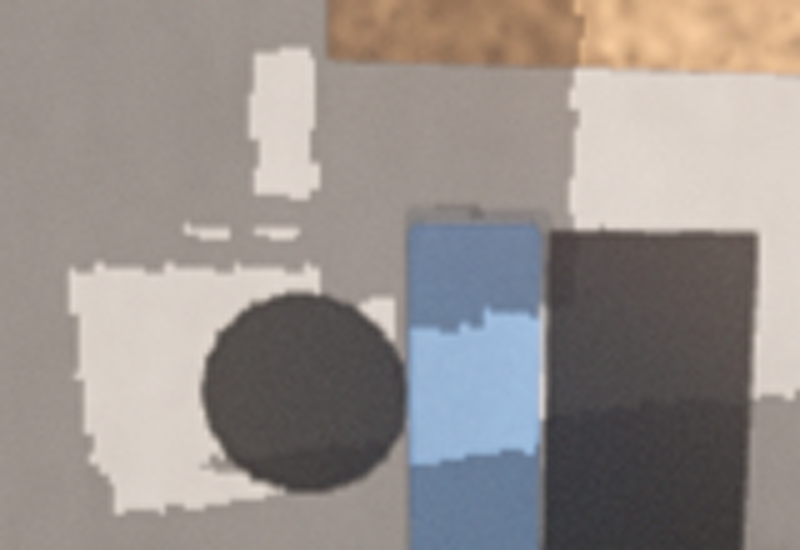

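Run:
```python
from h import *
s,c=cap('wrist')
W=lambda l,z:px2w(s,c,[(u/5+160,v/5+110) for u,v in l],z).round(4)
print('bpad',W([(305,392)],.003))
m=W([(409,225),(541,225),(541,548),(409,548)],.018);print(m)
th=np.radians(7);X=np.array([np.cos(th),np.sin(th)]);Y=np.array([-np.sin(th),np.cos(th)])
print('mailer ctr',(m[0]+m[1])[:2]/2+Y*.041, 'width',np.linalg.norm(m[0]-m[1]),'yaw',np.degrees(np.arctan2(*(m[0]-m[1])[[1,0]])),np.degrees(np.arctan2(*(m[2]-m[1])[[1,0]]))-90)
p=W([(550,233),(757,233),(748,548),(546,548)],.003);print(p,'ppad',(p[0]+p[1])[:2]/2+Y*.04,'w',np.linalg.norm(p[0]-p[1]),np.degrees(np.arctan2(*(p[0]-p[1])[[1,0]])),np.degrees(np.arctan2(*(p[2]-p[1])[[1,0]]))-90)
cap('top','t17.png')
```

```text
bpad [[ 0.5544 -0.0836  0.003 ]]
[[ 0.5335 -0.1285  0.018 ]
 [ 0.5043 -0.132   0.018 ]
 [ 0.4945 -0.0564  0.018 ]
 [ 0.5253 -0.0527  0.018 ]]
mailer ctr [ 0.51390336 -0.08955561] width 0.029409012224146533 yaw 6.835035967774122 7.386043151267259
[[ 0.5012 -0.1284  0.003 ]
 [ 0.4533 -0.1342  0.003 ]
 [ 0.4427 -0.0572  0.003 ]
 [ 0.492  -0.0512  0.003 ]] ppad [ 0.47237523 -0.09159815] w 0.048249870466147364 6.90408256148171 7.838204983919397
```

View pics/t17.png

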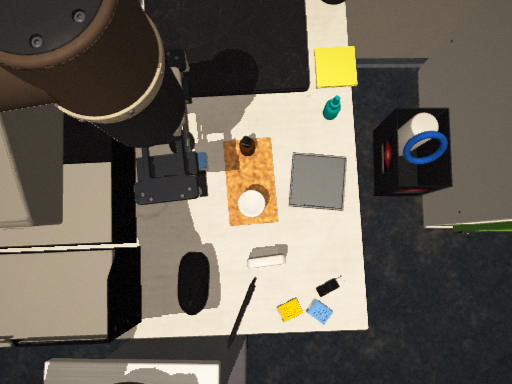

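Run:
```python
from h import *
go([.5134,-.091,.06],-83)
```

```text
to [0.5134, -0.091, 0.06] d [-0.0181, -0.002, 0.1397] w [0.0002, 0.0, -0.0016]
```

Emit:
step_arm(
  increments=[
    [[-0.01, 0, 0.04], [0, 0, 0], 0.4],
    [[-0.018, 0.001, 0.08], [0, 0, 0], 0.4],
    [[-0.018, 0.001, 0.12], [0, 0, 0], 0.4],
    [[-0.018, 0.001, 0.14], [0, 0, 0], 0.4],
    [[-0.018, 0.001, 0.14], [0, 0, 0], 0.4],
    [[-0.018, 0.001, 0.14], [0, 0, 0], 0.4],
  ],
)

```text
time_s: 15.9
tcp_pos: [0.5112, -0.0912, 0.0604]
eef_rot: [180.0, -0.0, -83.0]
contact_force: [0.2, -0.2, 0.0]
gripper_width: 0.0527
```

Run:
```python
from h import *
s,c=cap('wrist','w18.png')
s2,d=cap('scene')
b=cv2.convertScaleAbs(cv2.resize(d['color'][0:270,0:260],None,fx=2.2,fy=2.2,interpolation=cv2.INTER_CUBIC),alpha=1.2)
cv2.imwrite('pics/s18.png',b[:,:,::-1])
s,c=cap('wrist');print(s['joints'].round(1),s['tcp_pos'],s['eef_rot'],s['contact_force'],s['gripper_width'])
go([.5134,-.091,.008],-83)
```

```text
[ 11.6  15.9 -30.9   0.  -43.1  -4.6] [ 0.51215533 -0.09081705  0.06143428] [-1.79846327e+02 -6.80674467e-03 -8.30220557e+01] [-0.23353472  0.05086051  0.4583608 ] 0.05257617456977951
to [0.5134, -0.091, 0.008] d [0.0004, -0.001, 0.0535] w [-0.003, -0.0, -0.0004]
```

View pics/s18.png

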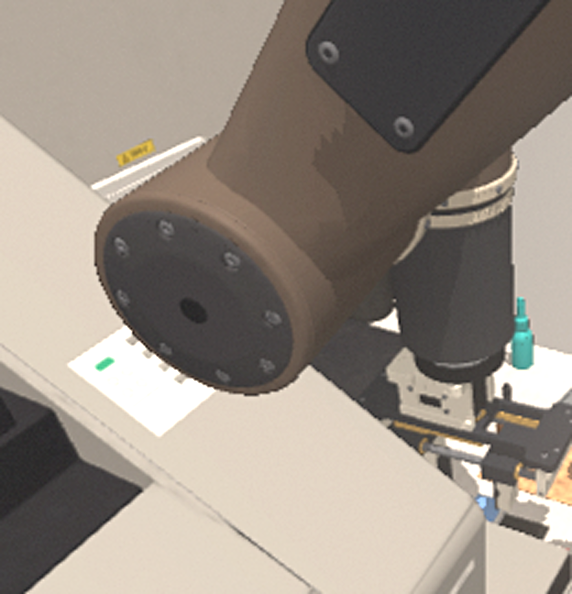

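View pics/w18.png

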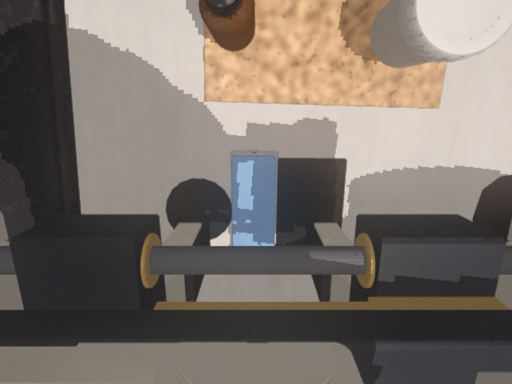

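Emit:
step_arm(
  increments=[
    [[0, -0.0005, 0], [0, -0.07, 0], 0.4],
    [[0, -0.0005, 0], [0, -0.14, 0], 0.4],
    [[0, -0.0005, 0], [0, -0.14, 0], 0.4],
    [[0, -0.0005, 0], [0, -0.14, 0], 0.4],
  ],
)

```text
time_s: 16.45
tcp_pos: [0.5122, -0.0914, 0.0608]
eef_rot: [-179.9, 7.9, -83.1]
contact_force: [0.5, 0.4, -0.7]
gripper_width: 0.0522
```

Run:
```python
from h import *
s2,d=cap('scene')
b=cv2.convertScaleAbs(cv2.resize(d['color'][0:270,0:260],None,fx=2.2,fy=2.2,interpolation=cv2.INTER_CUBIC),alpha=1.2)
cv2.imwrite('pics/s19.png',b[:,:,::-1])
s,c=cap('wrist');print(s['joints'].round(1),s['tcp_pos'],s['eef_rot'],s['contact_force'],s['gripper_width'])
Rt=R.from_euler('xyz',s['eef_rot'],degrees=True)
print(Rt.inv().apply(np.array([.5134,-.091,.008])-s['tcp_pos']),Rt.as_matrix())
```

```text
[  5.1  17.7 -24.5 -10.6 -48.6   8.9] [ 0.51167089 -0.0909849   0.06046104] [-179.94401965    7.93033096  -83.05171927] [-0.12330706  0.13243757  0.22926855] 0.05244289388083938
[ 0.00746001 -0.00166385  0.05193006] [[ 1.19816430e-01 -9.92671589e-01 -1.57206838e-02]
 [-9.83162556e-01 -1.20839482e-01  1.37073731e-01]
 [-1.37968878e-01 -9.67697414e-04 -9.90436092e-01]]
```

View pics/s19.png

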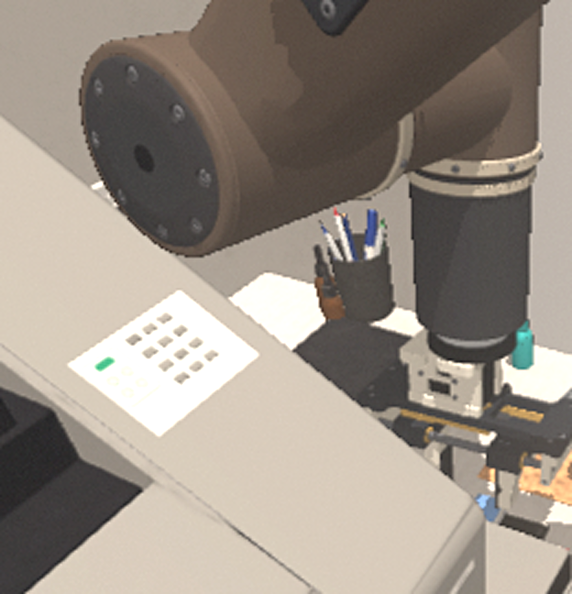

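Emit:
step_arm(
  increments=[
    [[0.003, -0.001, 0.02], [0, 0, 0], 0.4],
    [[0.0055, -0.001, 0.038], [0, 0, 0], 0.4],
    [[0.007, -0.001, 0.047], [0, 0, 0], 0.4],
    [[0.0075, -0.001, 0.051], [0, 0, 0], 0.4],
    [[0.0075, -0.001, 0.0515], [0, 0, 0], 0.4],
    [[0.0075, -0.001, 0.0515], [0, 0, 0], 0.4],
  ],
)

```text
time_s: 17.15
tcp_pos: [0.5129, -0.0906, 0.0083]
eef_rot: [-180.0, 8.0, -83.0]
contact_force: [0.1, -0.4, 0.1]
gripper_width: 0.0528
```

Run:
```python
from h import *
s,c=cap('wrist','w20.png')
s,c=cap('wrist');print(s['tcp_pos'],s['eef_rot'],s['contact_force'],s['gripper_width'])
```

```text
[ 0.51299732 -0.09060528  0.00842439] [-179.9412048     8.0039301   -82.98094868] [ 0.37141474 -0.36637475  0.2066722 ] 0.05245735726570537
```

View pics/w20.png

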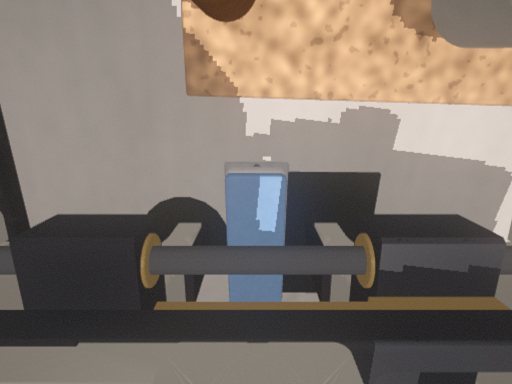

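Emit:
step_arm(
  increments=[
    [[0, 0, 0.0015], [0, 0, 0], 0.5],
    [[0, 0, 0.0015], [0, 0, 0], 0.6],
    [[0, 0, 0.0015], [0, 0, 0], 0.8],
    [[0, 0, 0.0015], [0, 0, 0], 0.8],
    [[0, 0, 0.0015], [0, 0, 0], 0.8],
    [[0, 0, 0.0015], [0, 0, 0], 0.8],
    [[0, 0, 0.0015], [0, 0, 0], 0.8],
  ],
  force=12,
)

```text
time_s: 17.95
tcp_pos: [0.5126, -0.0905, 0.0064]
eef_rot: [-180.0, 8.0, -83.0]
contact_force: [-0.9, 0.0, 2.8]
gripper_width: 0.03
```

Run:
```python
from h import *
s,c=cap('wrist','w21.png')
s,c=cap('wrist');print(s['tcp_pos'],s['eef_rot'],s['contact_force'],s['gripper_width'])
```

```text
[ 0.5125733  -0.09050494  0.00641404] [-179.98850819    8.01651603  -83.00455456] [-0.14322828 -0.2726531   2.91378651] 0.029681903042241865
```

View pics/w21.png

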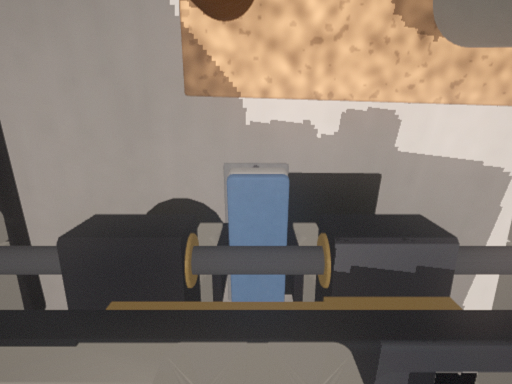

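Emit:
step_arm(
  increments=[
    [[-0.0014, 0, -0.01], [0, 0, 0], 0.8],
    [[-0.0055, 0, -0.04], [0, 0, 0], 0.8],
    [[-0.011, 0, -0.08], [0, 0, 0], 0.8],
    [[-0.0165, 0, -0.12], [0, 0, 0], 0.8],
    [[-0.0214, 0, -0.1535], [0, 0, 0], 0.8],
    [[-0.0214, 0, -0.1535], [0, 0, 0], 0.8],
    [[-0.0214, 0, -0.1535], [0, 0.07, 0], 0.8],
    [[-0.0214, 0, -0.1535], [0, 0.14, 0], 0.8],
    [[-0.0214, 0, -0.1535], [0, 0.14, 0], 0.8],
  ],
)

```text
time_s: 18.95
tcp_pos: [0.5116, -0.09, 0.1612]
eef_rot: [180.0, -0.1, -82.9]
contact_force: [0.3, 0.5, -1.1]
gripper_width: 0.0297
```

Run:
```python
from h import *
s,c=cap('wrist','w22.png')
s,c=cap('wrist');print(s['tcp_pos'],s['eef_rot'],s['contact_force'],s['gripper_width'])
go([.4793,-.3404,.165],-94.75);go([.4793,-.3404,.165])
```

```text
[ 0.51165072 -0.08985378  0.16114269] [ 1.79949264e+02  3.21555158e-02 -8.28754322e+01] [0.1701214  0.17112323 0.19817496] 0.02995437738884991
to [0.4793, -0.3404, 0.165] d [0.2444, 0.0633, -0.0041] w [0.0009, 0.0013, 0.2065]
to [0.4793, -0.3404, 0.165] d [0.2444, 0.0633, -0.0041] w [0.0007, 0.0014, 0.0]
```

View pics/w22.png

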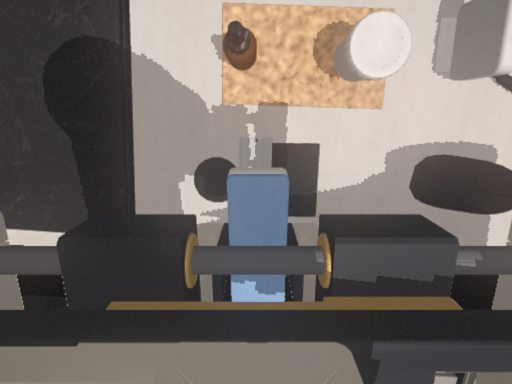

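Emit:
step_arm(
  increments=[
    [[0.03, 0.008, -0.004], [0, -0.05, 0], 0.8],
    [[0.065, 0.017, -0.004], [0, -0.14, 0], 0.8],
    [[0.1, 0.026, -0.004], [0, -0.14, 0], 0.8],
    [[0.135, 0.035, -0.004], [0, -0.14, 0], 0.8],
    [[0.17, 0.044, -0.004], [0, -0.14, 0], 0.8],
    [[0.205, 0.053, -0.004], [0, -0.14, 0], 0.8],
    [[0.235, 0.061, -0.004], [0, -0.14, 0], 0.8],
    [[0.244, 0.0635, -0.004], [0, -0.14, 0], 0.8],
    [[0.244, 0.0635, -0.004], [0, -0.14, 0], 0.8],
    [[0.244, 0.0635, -0.004], [0, -0.14, 0], 0.8],
  ],
)

```text
time_s: 20.05
tcp_pos: [0.479, -0.3405, 0.1649]
eef_rot: [-180.0, 8.1, -83.1]
contact_force: [-0.3, 0.6, -0.3]
gripper_width: 0.0301
```

Emit:
step_arm(
  increments=[
    [[0, 0, 0], [0.014, 0, 0.1], 0.8],
    [[0, 0, 0], [0.0283, 0, 0.203], 0.8],
    [[0, 0, 0], [0.0283, 0, 0.203], 0.8],
    [[0, 0, 0], [0.0283, 0, 0.203], 0.8],
  ],
)

```text
time_s: 20.45
tcp_pos: [0.4795, -0.3398, 0.1656]
eef_rot: [-180.0, 8.0, -94.5]
contact_force: [0.2, 0.8, 0.3]
gripper_width: 0.0298
```

Run:
```python
from h import *
s,c=cap('wrist','w23.png');cap('top','t23.png')
s,c=cap('wrist');print(s['tcp_pos'],s['eef_rot'],s['contact_force'],s['gripper_width'])
Rt=R.from_euler('xyz',s['eef_rot'],degrees=True)
for z in(.05,.0075): print(Rt.inv().apply(np.array([.4793,-.3404,z])-s['tcp_pos']).round(4))
```

```text
[ 0.47949523 -0.34009411  0.16546532] [-179.99358895    8.02166527  -94.57327339] [ 0.28357299 -0.58547057 -0.43526374] 0.029637187768646756
[0.0164 0.0002 0.1143]
[0.0224 0.0002 0.1564]
```

View pics/w23.png

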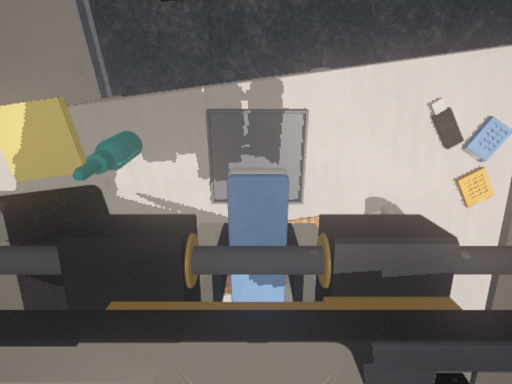

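View pics/t23.png

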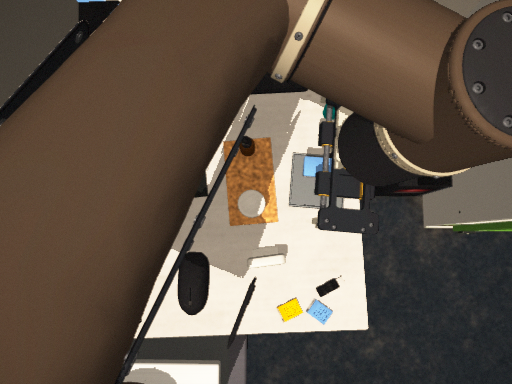

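Run:
```python
from h import *
cap('scene','s23.png')
```

```text
(no output)
```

View pics/s23.png

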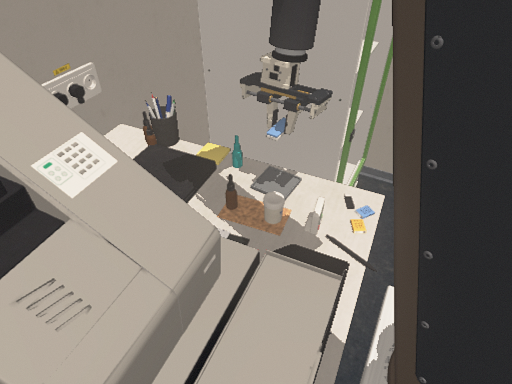

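Emit:
step_arm(
  increments=[
    [[0.004, 0, 0.03], [0, 0, 0], 0.8],
    [[0.0095, 0, 0.07], [0, 0, 0], 0.8],
    [[0.015, 0, 0.105], [0, 0, 0], 0.8],
    [[0.019, 0, 0.133], [0, 0, 0], 0.8],
    [[0.021, 0, 0.148], [0, 0, 0], 0.8],
    [[0.022, 0, 0.1545], [0, 0, 0], 0.8],
    [[0.0224, 0, 0.1565], [0, 0, 0], 0.8],
    [[0.0224, 0, 0.1565], [0, 0, 0], 0.8],
  ],
)

```text
time_s: 21.45
tcp_pos: [0.4798, -0.3413, 0.0081]
eef_rot: [-179.9, 8.0, -94.7]
contact_force: [0.6, -0.2, -0.0]
gripper_width: 0.0298
```

Run:
```python
from h import *
s,c=cap('wrist','w24.png')
s,c=cap('wrist');print(s['tcp_pos'],s['eef_rot'],s['contact_force'],s['gripper_width'])
```

```text
[ 0.47995337 -0.34139106  0.00843601] [-179.90859854    7.97350871  -94.72117848] [-0.02227179 -0.07438679 -0.03366649] 0.029643315547013188
```

View pics/w24.png

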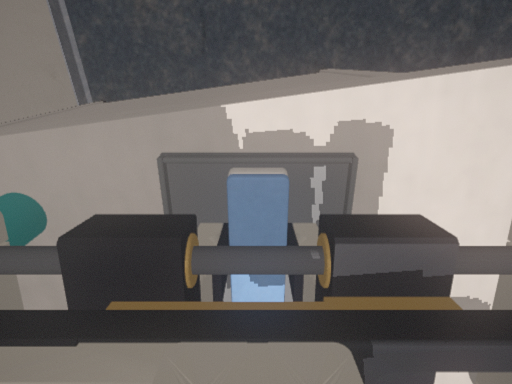

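Emit:
step_arm(
  increments=[
    [[0, 0, 0.001], [0, 0, 0], 0.8],
    [[0, 0, 0.002], [0, 0, 0], 0.8],
    [[0, 0, 0.002], [0, 0, 0], 0.8],
    [[0, 0, 0.002], [0, 0, 0], 0.6],
    [[0, 0, 0.002], [0, 0, 0], 0.57],
    [[0, 0, 0.002], [0, 0, 0], 0.57],
    [[0, 0, 0.002], [0, 0, 0], 0.57],
    [[-0.0014, 0, -0.01], [0, 0, 0], 0.57],
    [[-0.0055, 0, -0.04], [0, 0, 0], 0.57],
    [[-0.014, 0, -0.1], [0, 0, 0], 0.57],
  ],
)

```text
time_s: 22.55
tcp_pos: [0.4772, -0.3401, 0.0964]
eef_rot: [179.7, 8.1, -94.8]
contact_force: [1.2, -1.0, 0.9]
gripper_width: 0.0376
```

Run:
```python
from h import *
s,c=cap('wrist','w25.png')
s,c=cap('wrist');print(s['tcp_pos'],s['eef_rot'],s['contact_force'],s['gripper_width'])
```

```text
[ 0.48184726 -0.34346419  0.10730507] [-179.59780416    7.71922843  -94.60317487] [ 2.98619884 -2.4223027   9.36625841] 0.03785820013495341
```

View pics/w25.png

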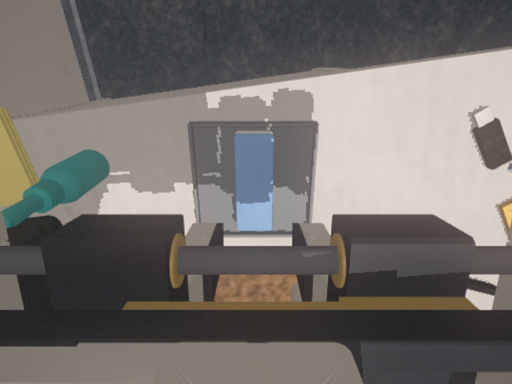

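Run:
```python
from h import *
s,c=cap('wrist');print(s['tcp_pos'],s['eef_rot'])
s['eef_rot']=np.array([180,8.02,-94.72])
go([.48,-.341,.17],-83,s); go([.434,-.2185,.17],-83,s)
```

```text
[ 0.48272991 -0.34354161  0.10513388] [-179.43636293    7.70451395  -94.59729996]
to [0.48, -0.341, 0.17] d [-0.0113, 0.0029, -0.0639] w [-0.0143, 0.1395, -0.2042]
to [0.434, -0.2185, 0.17] d [-0.1285, 0.0589, -0.0474] w [-0.0143, 0.1395, -0.2042]
```

Emit:
step_arm(
  increments=[
    [[-0.004, 0, -0.03], [0, 0, 0], 0.57],
    [[-0.01, 0.001, -0.06], [0, 0.07, 0], 0.3],
    [[-0.04, 0.015, -0.06], [-0.0143, 0.1395, -0.1], 0.3],
    [[-0.08, 0.035, -0.053], [-0.0143, 0.1395, -0.2042], 0.3],
    [[-0.115, 0.052, -0.049], [-0.0143, 0.1395, -0.2042], 0.3],
    [[-0.1285, 0.06, -0.047], [-0.0143, 0.1395, -0.2042], 0.3],
    [[-0.1285, 0.06, -0.047], [-0.0143, 0.1395, -0.2042], 0.3],
    [[-0.1285, 0.06, -0.047], [-0.0143, 0.1395, -0.2042], 0.3],
  ],
  force=15,
)

```text
time_s: 23.5
tcp_pos: [0.4296, -0.2157, 0.1625]
eef_rot: [-180.0, -0.0, -83.0]
contact_force: [0.5, -0.1, -0.4]
gripper_width: 0.0613
```

Run:
```python
from h import *
cap('wrist')
s,c=cap('wrist','w26.png');print(s['tcp_pos'],s['eef_rot'],s['contact_force'],s['gripper_width'])
crop(c,130,110,330,220,4,'w26c.png')
s,c=cap('top');crop(c,215,125,355,230,5,'t26.png')
```

```text
[ 0.42976773 -0.2161561   0.16225994] [-1.79994351e+02 -1.51430589e-02 -8.30215094e+01] [-0.36869191 -0.22537193  0.59023684] 0.06165842444249946
```

View pics/w26c.png

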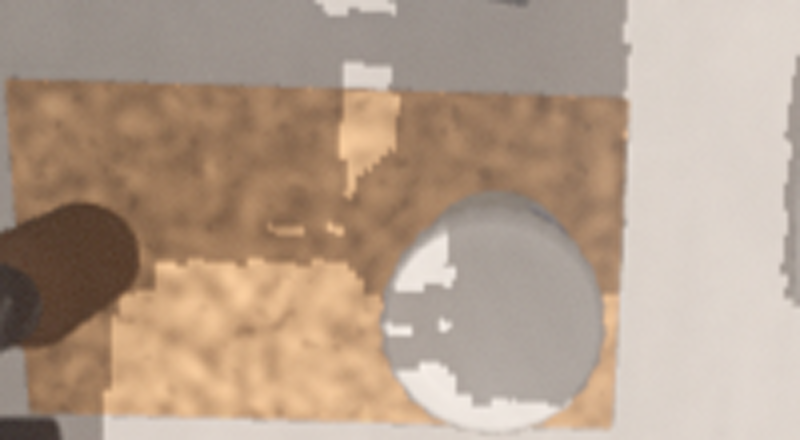

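View pics/t26.png

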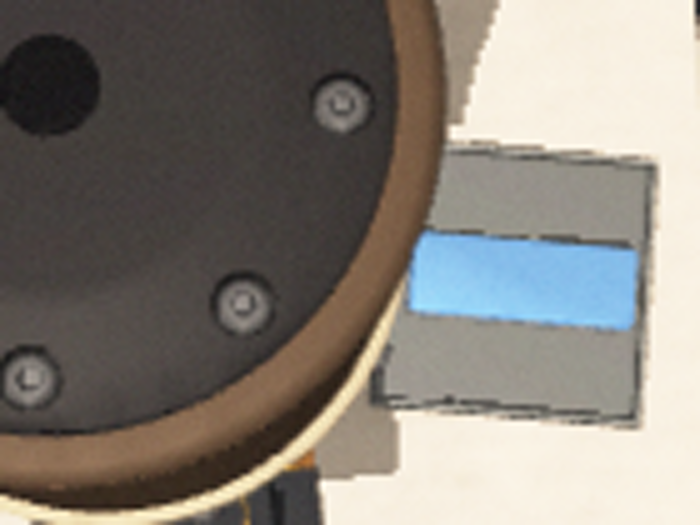

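Run:
```python
from h import *
s,c=cap('wrist')
print(px2w(s,c,[(493/4+130,321/4+110)],.068), s['tcp_pos'])
go([.434,-.219,.0445],-83)
```

```text
[[ 0.43415983 -0.21952081  0.068     ]] [ 0.42964129 -0.2164844   0.16188146]
to [0.434, -0.219, 0.0445] d [0.003, -0.0042, 0.1173] w [0.0008, 0.0001, -0.0017]
```

Emit:
step_arm(
  increments=[
    [[0.003, -0.0042, 0.02], [0, 0, 0], 0.3],
    [[0.003, -0.0042, 0.05], [0, 0, 0], 0.3],
    [[0.003, -0.0042, 0.08], [0, 0, 0], 0.3],
    [[0.003, -0.0042, 0.105], [0, 0, 0], 0.3],
    [[0.003, -0.0042, 0.117], [0, 0, 0], 0.3],
    [[0.003, -0.0042, 0.117], [0, 0, 0], 0.3],
    [[0.003, -0.0042, 0.117], [0, 0, 0], 0.4],
    [[0.003, -0.0042, 0.117], [0, 0, 0], 0.6],
    [[0.003, -0.0042, 0.117], [0, 0, 0], 0.6],
    [[0.003, -0.0042, 0.117], [0, 0, 0], 0.6],
  ],
  force=15,
)

```text
time_s: 24.7
tcp_pos: [0.4344, -0.2184, 0.0458]
eef_rot: [-179.9, -0.0, -83.0]
contact_force: [-0.1, -0.1, 2.3]
gripper_width: 0.0468
```

Run:
```python
from h import *
cap('wrist')
s,c=cap('wrist','w27.png');print(s['tcp_pos'],s['eef_rot'],s['contact_force'],s['gripper_width'])
```

```text
[ 0.43443849 -0.21838193  0.04577975] [-1.79926907e+02 -2.34535028e-02 -8.30241920e+01] [-0.13587835 -0.2631649   2.78802871] 0.046596542099273074
```

View pics/w27.png

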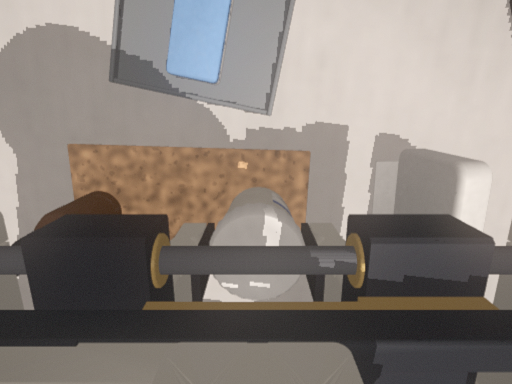

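Emit:
step_arm(
  increments=[
    [[0, 0, -0.01], [0, 0, 0], 0.6],
    [[0, 0, -0.03], [0, 0, 0], 0.6],
    [[0, 0, -0.06], [0, 0, 0], 0.6],
    [[0, 0, -0.08], [0, 0, 0], 0.6],
    [[0, 0, -0.08], [0, 0, 0], 0.6],
    [[0, 0, -0.08], [0, 0, 0], 0.6],
  ],
)

```text
time_s: 25.4
tcp_pos: [0.4339, -0.2181, 0.1257]
eef_rot: [-179.9, 0.0, -83.0]
contact_force: [-0.7, 0.4, -0.8]
gripper_width: 0.0474
```

Run:
```python
from h import *
cap('wrist')
s,c=cap('wrist');print(s['tcp_pos'],s['eef_rot'],s['contact_force'],s['gripper_width'])
go([.4722,-.0925,.0495],-83)
```

```text
[ 0.43342373 -0.21809164  0.12494806] [ 1.79981278e+02  2.18559003e-02 -8.30474547e+01] [-0.93538089 -0.38207483 -1.33734586] 0.04713877901376475
to [0.4722, -0.0925, 0.0495] d [-0.1199, -0.0541, 0.075] w [0.0013, 0.0005, -0.0008]
```

Emit:
step_arm(
  increments=[
    [[-0.03, -0.013, 0], [0, 0, 0], 0.6],
    [[-0.065, -0.029, 0], [0, 0, 0], 0.6],
    [[-0.1, -0.045, 0], [0, 0, 0], 0.6],
    [[-0.12, -0.0538, 0], [0, 0, 0], 0.6],
    [[-0.12, -0.0538, 0.025], [0, 0, 0], 0.6],
    [[-0.12, -0.0538, 0.05], [0, 0, 0], 0.6],
    [[-0.12, -0.0538, 0.065], [0, 0, 0], 0.6],
    [[-0.12, -0.0538, 0.074], [0, 0, 0], 0.6],
    [[-0.12, -0.0538, 0.074], [0, 0, 0], 0.6],
    [[-0.12, -0.0538, 0.074], [0, 0, 0], 0.6],
  ],
)

```text
time_s: 26.5
tcp_pos: [0.4728, -0.0927, 0.0511]
eef_rot: [180.0, -0.0, -83.0]
contact_force: [-0.1, 0.0, 0.1]
gripper_width: 0.0472
```

Run:
```python
from h import *
cap('wrist')
s,c=cap('wrist','w28.png');print(s['tcp_pos'],s['eef_rot'],s['contact_force'],s['gripper_width'])
go([.4722,-.0925,.046],-83)
```

```text
[ 0.47316353 -0.09268762  0.05152727] [-1.79979366e+02 -5.34429969e-03 -8.30308721e+01] [ 1.03718585 -0.52925248 -0.70218494] 0.047409164497448114
to [0.4722, -0.0925, 0.046] d [-0.0003, 0.0011, 0.0057] w [-0.0009, -0.0, -0.0006]
```

View pics/w28.png

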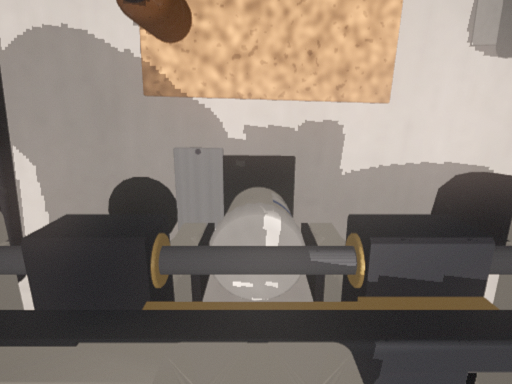

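Emit:
step_arm(
  increments=[
    [[0, 0.0005, 0.002], [0, 0, 0], 0.6],
    [[0, 0.0005, 0.004], [0, 0, 0], 0.6],
    [[0, 0.0005, 0.0055], [0, 0, 0], 0.6],
    [[0, 0.0005, 0.0058], [0, 0, 0], 0.6],
    [[0, 0.0005, 0.0058], [0, 0, 0], 0.6],
  ],
)

```text
time_s: 27.1
tcp_pos: [0.4723, -0.0928, 0.0458]
eef_rot: [-180.0, -0.0, -83.0]
contact_force: [-1.7, 0.5, 5.6]
gripper_width: 0.0474
```

Emit:
step_arm(
  increments=[
    [[0, 0, 0], [0, 0, 0], 0.42],
    [[0, 0, 0], [0, 0, 0], 0.35],
    [[0, 0, 0], [0, 0, 0], 0.3],
    [[0, 0, 0], [0, 0, 0], 0.3],
    [[0, 0, -0.02], [0, 0, 0], 0.3],
    [[0, 0, -0.05], [0, 0, 0], 0.3],
    [[0, 0, -0.09], [0, 0, 0], 0.3],
    [[0, 0, -0.12], [0, 0, 0], 0.3],
    [[0, 0, -0.12], [0, 0, 0], 0.3],
  ],
)

```text
time_s: 28.0
tcp_pos: [0.4749, -0.0926, 0.1695]
eef_rot: [-179.6, -0.0, -83.0]
contact_force: [0.3, 0.5, 0.2]
gripper_width: 0.0614
```

Run:
```python
from h import *
cap('wrist')
s,c=cap('wrist');print(s['tcp_pos'],s['eef_rot'],s['contact_force'],s['gripper_width'])
crop(c,160,110,320,220,5,'w29.png')
s,c=cap('top');crop(c,150,110,300,230,5,'t29.png')
go([.54,-.21,.17],-83)
```

```text
[ 0.4735669  -0.09246453  0.16725474] [-1.79748432e+02  1.54409490e-02 -8.30241128e+01] [ 0.80491408  0.83833848 -0.56634108] 0.06114326719909729
to [0.54, -0.21, 0.17] d [0.1247, -0.0535, -0.0053] w [0.0006, 0.0004, -0.0009]
```

View pics/w29.png

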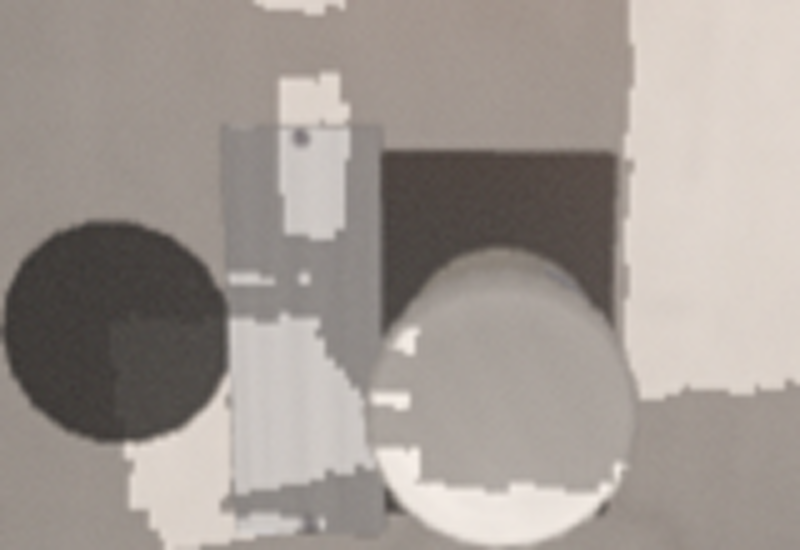

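View pics/t29.png

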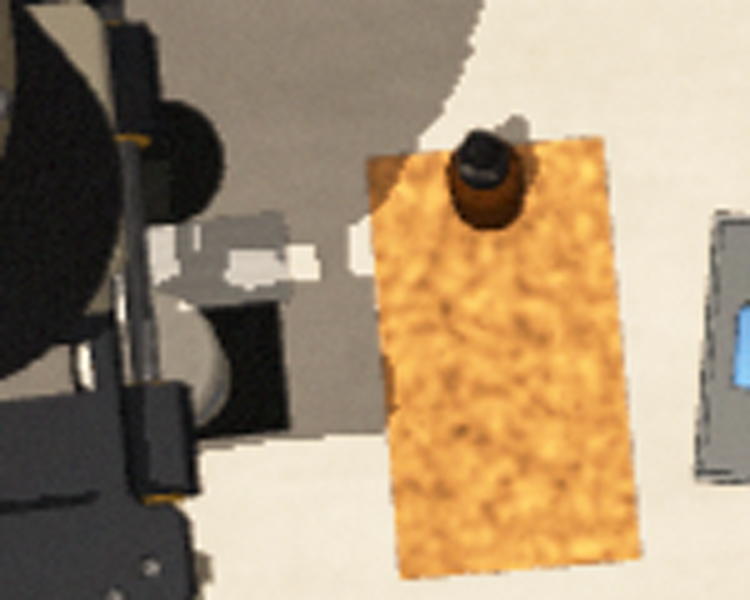

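Run:
```python
from h import *
s,c=cap('wrist');print(s['tcp_pos'])
W=lambda l,z:px2w(s,c,[(u/5+160,v/5+110) for u,v in l],z).round(4)
print('bpad',W([(115.5,331)],.003)); q=W([(222,125),(383,125),(387,537),(231,533)],.003);print('rest',q,q.mean(0))
p=W([(382,151),(615,151),(606,513),(386,513)],.003);print('ppad',p,p.mean(0))
print('pot',W([(502,414)],.068))
go([.54,-.21,.17],-83)
```

```text
[ 0.47176574 -0.09265512  0.1647731 ]
bpad [[ 0.5513 -0.0845  0.003 ]]
rest [[ 0.532  -0.1306  0.003 ]
 [ 0.499  -0.1346  0.003 ]
 [ 0.4888 -0.0452  0.003 ]
 [ 0.5232 -0.042   0.003 ]] [ 0.51075 -0.0881   0.003  ]
ppad [[ 0.4986 -0.1293  0.003 ]
 [ 0.4507 -0.1351  0.003 ]
 [ 0.4414 -0.0566  0.003 ]
 [ 0.4896 -0.0507  0.003 ]] [ 0.470075 -0.092925  0.003   ]
pot [[ 0.4698 -0.0934  0.068 ]]
to [0.54, -0.21, 0.17] d [0.1247, -0.0538, -0.0058] w [0.0018, 0.0002, -0.0008]
```

Emit:
step_arm(
  increments=[
    [[0.03, -0.013, -0.005], [0, 0, 0], 0.5],
    [[0.065, -0.028, -0.005], [0, 0, 0], 0.5],
    [[0.1, -0.043, -0.005], [0, 0, 0], 0.5],
    [[0.1247, -0.0538, -0.005], [0, 0, 0], 0.5],
    [[0.1247, -0.0538, -0.005], [0, 0, 0], 0.5],
    [[0.1247, -0.0538, -0.005], [0, 0, 0], 0.5],
    [[0.1247, -0.0538, -0.005], [0, 0, 0], 0.5],
    [[0.1247, -0.0538, -0.005], [0, 0, 0], 0.5],
  ],
  force=12,
)

```text
time_s: 29.0
tcp_pos: [0.5403, -0.2093, 0.17]
eef_rot: [180.0, 0.0, -83.0]
contact_force: [-0.6, -0.7, 0.5]
gripper_width: 0.0438
```

Run:
```python
from h import *
cap('wrist')
s,c=cap('wrist');print(s['tcp_pos'],s['eef_rot'],s['contact_force'],s['gripper_width'])
crop(c,200,120,300,220,6,'w30.png')
print(((w2px(s,c,[[.54,-.21,z] for z in(.003,.061,.103)])-[200,120])*6).round())
```

```text
[ 0.54047421 -0.20923786  0.17026961] [ 1.79983414e+02  3.56117876e-03 -8.29758480e+01] [0.96916882 0.47927453 0.20094967] 0.04399669482743838
[[350. 336.]
 [352. 414.]
 [354. 495.]]
```

View pics/w30.png

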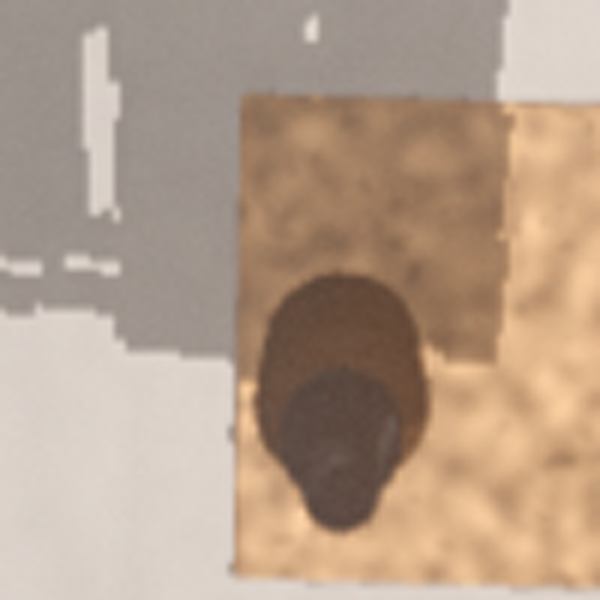

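Emit:
step_arm(
  increments=[
    [[0.001, -0.0005, 0.03], [0, 0, 0], 0.5],
    [[0.001, -0.0005, 0.06], [0, 0, 0], 0.5],
    [[0.001, -0.0005, 0.085], [0, 0, 0], 0.5],
    [[0.001, -0.0005, 0.1], [0, 0, 0], 0.5],
    [[0.001, -0.0005, 0.1055], [0, 0, 0], 0.5],
    [[0.001, -0.0005, 0.1055], [0, 0, 0], 0.5],
    [[0.001, -0.0005, 0.1055], [0, 0, 0], 0.7],
    [[0.001, -0.0005, 0.1055], [0, 0, 0], 0.95],
    [[0.001, -0.0005, 0.1055], [0, 0, 0], 0.95],
    [[0.001, -0.0005, 0.1055], [0, 0, 0], 0.95],
  ],
)

```text
time_s: 30.1
tcp_pos: [0.5417, -0.2109, 0.0654]
eef_rot: [-180.0, -0.0, -83.0]
contact_force: [0.0, 0.0, 0.2]
gripper_width: 0.017
```

Run:
```python
from h import *
cap('wrist')
s,c=cap('wrist','w31.png');print(s['tcp_pos'],s['eef_rot'],s['contact_force'],s['gripper_width'])
```

```text
[ 0.54169473 -0.21095852  0.06527411] [-1.79958881e+02 -1.38692143e-02 -8.30299725e+01] [1.55103054 0.18942149 1.81323088] 0.016391042161416753
```

Emit:
step_arm(
  increments=[
    [[0, 0, 0], [0, 0, 0], 0.95],
    [[0, 0, 0], [0, 0, 0], 0.95],
  ],
)

```text
time_s: 30.4
tcp_pos: [0.5419, -0.211, 0.0652]
eef_rot: [-180.0, -0.0, -83.0]
contact_force: [0.9, 0.6, 4.5]
gripper_width: 0.0162
```

View pics/w31.png

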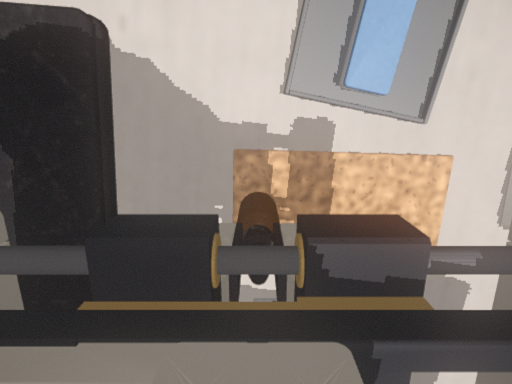

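Emit:
step_arm(
  increments=[
    [[0, 0, -0.01], [0, 0, 0], 0.95],
    [[0, 0, -0.03], [0, 0, 0], 0.95],
    [[0, 0, -0.06], [0, 0, 0], 0.95],
    [[0, 0, -0.085], [0, 0, 0], 0.95],
    [[0, 0, -0.085], [0, 0, 0], 0.95],
    [[0, 0, -0.085], [0, 0, 0], 0.95],
  ],
)

```text
time_s: 31.0
tcp_pos: [0.5413, -0.2108, 0.1504]
eef_rot: [-180.0, 0.0, -83.0]
contact_force: [0.0, 0.2, -1.6]
gripper_width: 0.0166
```

Run:
```python
from h import *
cap('wrist')
s,c=cap('wrist');print(s['tcp_pos'],s['eef_rot'],s['contact_force'],s['gripper_width'])
go([.5538,-.085,.070],-83)
```

```text
[ 0.5407947  -0.21070855  0.14945893] [ 1.79954795e+02  3.31747565e-02 -8.30544895e+01] [-0.53391142  0.23722107 -0.86735108] 0.016050478627432356
to [0.5538, -0.085, 0.07] d [-0.1232, -0.0285, 0.079] w [0.0017, 0.0007, -0.0009]
```

Emit:
step_arm(
  increments=[
    [[-0.03, -0.007, 0], [0, 0, 0], 0.95],
    [[-0.065, -0.015, 0], [0, 0, 0], 0.95],
    [[-0.1, -0.023, 0], [0, 0, 0], 0.95],
    [[-0.1232, -0.028, 0], [0, 0, 0], 0.95],
    [[-0.1232, -0.028, 0.025], [0, 0, 0], 0.95],
    [[-0.1232, -0.028, 0.05], [0, 0, 0], 0.95],
    [[-0.1232, -0.028, 0.067], [0, 0, 0], 0.95],
    [[-0.1232, -0.028, 0.077], [0, 0, 0], 0.95],
    [[-0.1232, -0.028, 0.077], [0, 0, 0], 0.95],
    [[-0.1232, -0.028, 0.077], [0, 0, 0], 0.95],
  ],
)

```text
time_s: 32.1
tcp_pos: [0.5544, -0.0853, 0.0728]
eef_rot: [180.0, -0.0, -83.0]
contact_force: [0.1, 0.3, -0.4]
gripper_width: 0.016
```

Run:
```python
from h import *
cap('wrist')
s,c=cap('wrist');print(s['tcp_pos'],s['eef_rot'],s['contact_force'],s['gripper_width'])
crop(c,180,140,380,260,4,'w32.png')
go([.5538,-.085,.065],-83)
```

```text
[ 0.55469276 -0.08529541  0.07328064] [-1.79979092e+02 -1.07248638e-02 -8.30294601e+01] [ 0.77338484 -0.10166578 -0.09924279] 0.016171514765213526
to [0.5538, -0.085, 0.065] d [-0.0004, 0.001, 0.0085] w [-0.001, -0.0001, -0.0006]
```

View pics/w32.png

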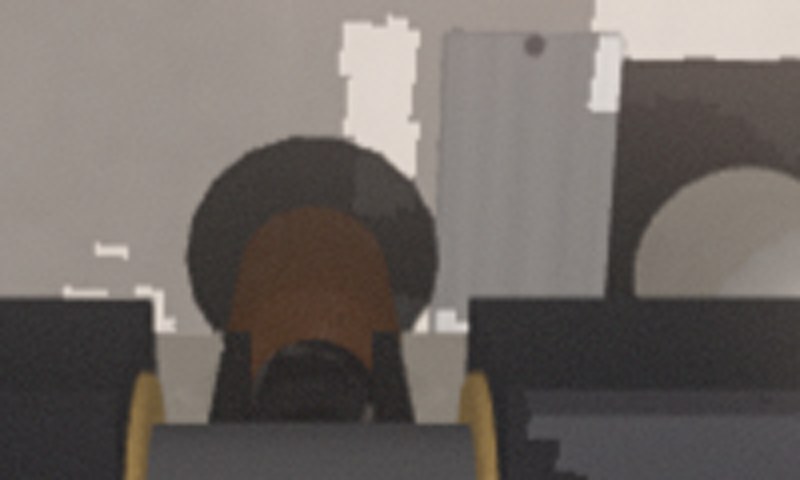

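Emit:
step_arm(
  increments=[
    [[0, 0.0005, 0.003], [0, 0, 0], 0.95],
    [[0, 0.0005, 0.0055], [0, 0, 0], 0.95],
    [[0, 0.0005, 0.007], [0, 0, 0], 0.95],
    [[0, 0.0005, 0.008], [0, 0, 0], 0.95],
    [[0, 0.0005, 0.008], [0, 0, 0], 0.95],
    [[0, 0.0005, 0.008], [0, 0, 0], 0.95],
  ],
)

```text
time_s: 32.8
tcp_pos: [0.5541, -0.0853, 0.0652]
eef_rot: [-180.0, -0.0, -83.0]
contact_force: [-1.1, -0.1, 5.3]
gripper_width: 0.0162
```

Touched down (5 N). Releasing and retreating.

Emit:
step_arm(
  increments=[
    [[0, 0, 0], [0, 0, 0], 0.75],
    [[0, 0, 0], [0, 0, 0], 0.65],
    [[0, 0, 0], [0, 0, 0], 0.5],
    [[0, 0, 0], [0, 0, 0], 0.5],
    [[0, 0, -0.02], [0, 0, 0], 0.5],
    [[0, 0, -0.05], [0, 0, 0], 0.5],
    [[0, 0, -0.09], [0, 0, 0], 0.5],
    [[0, 0, -0.13], [0, 0, 0], 0.5],
    [[0, 0, -0.15], [0, 0, 0], 0.5],
    [[0, 0, -0.15], [0, 0, 0], 0.5],
  ],
)

```text
time_s: 33.8
tcp_pos: [0.5556, -0.0852, 0.2184]
eef_rot: [-179.7, -0.0, -83.0]
contact_force: [-0.3, 0.6, -0.5]
gripper_width: 0.0438
```

Emit:
step_arm(
  increments=[
    [[0.1, 0.05, -0.1], [0, 0, 0], 0.5],
    [[0.1, 0.05, -0.1], [0, 0, 0], 0.5],
    [[0.1, 0.05, -0.1], [0, 0, 0], 0.5],
    [[0.1, 0.05, -0.1], [0, 0, 0], 0.5],
    [[0.1, 0.05, -0.1], [0, 0, 0], 0.5],
    [[0.1, 0.05, -0.1], [0, 0, 0], 0.5],
  ],
)

```text
time_s: 34.4
tcp_pos: [0.5158, -0.1901, 0.3132]
eef_rot: [179.9, 0.1, -83.0]
contact_force: [0.5, -0.2, -0.0]
gripper_width: 0.0441
```

Run:
```python
from h import *
for i in range(4):cap('wrist')
s,c=cap('wrist','w33.png');print(s['tcp_pos'],s['eef_rot'],s['contact_force'],s['gripper_width'])
cap('top','t33.png');cap('scene','s33.png')
```

```text
[ 0.51622743 -0.18989156  0.31362894] [ 1.79879238e+02  2.19051786e-02 -8.29736042e+01] [ 0.02720775 -0.18094041  0.30285753] 0.043680281323799953
```

View pics/w33.png

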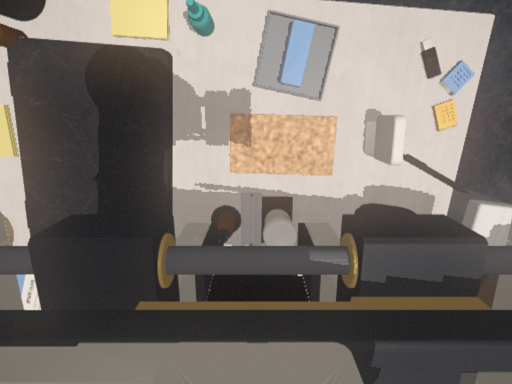

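View pics/t33.png

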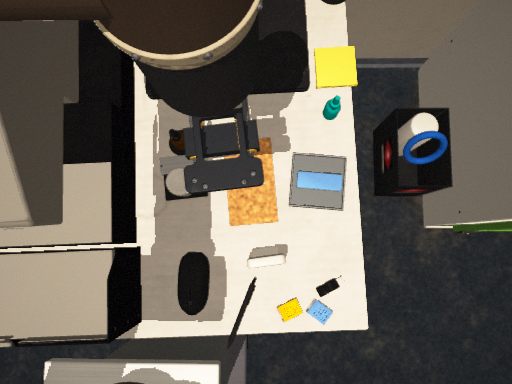

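View pics/s33.png

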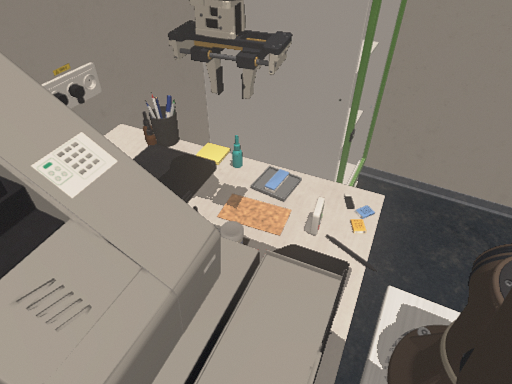

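Emit:
step_arm(
  increments=[
    [[-0.085, 0.025, 0], [0, 0, 0], 0.5],
    [[-0.085, 0.025, 0], [0, 0, 0], 0.5],
    [[-0.085, 0.025, 0], [0, 0, 0], 0.5],
    [[-0.085, 0.025, 0], [0, 0, 0], 0.5],
    [[-0.085, 0.025, 0], [0, 0, 0], 0.5],
    [[-0.085, 0.025, 0], [0, 0, 0], 0.5],
    [[-0.085, 0.025, 0], [0, 0, 0], 0.5],
  ],
)

```text
time_s: 35.45
tcp_pos: [0.4813, -0.1099, 0.3144]
eef_rot: [179.9, -0.0, -83.1]
contact_force: [-0.0, -0.2, -0.1]
gripper_width: 0.0439
```

Run:
```python
from h import *
for i in range(3):cap('wrist')
s,c=cap('wrist');print(s['tcp_pos'])
crop(c,195,125,295,205,8,'w34.png')
f=lambda P:((w2px(s,c,P)-[195,125])*8).round().tolist()
print('pot exp base/top',f([[.4722,-.0925,.003],[.4722,-.0925,.068]]),'bottle',f([[.554,-.085,.003],[.554,-.085,.061],[.554,-.085,.103]]))
```

```text
[ 0.48122356 -0.10968673  0.31446885]
pot exp base/top [[536.0, 351.0], [542.0, 421.0]] bottle [[113.0, 339.0], [63.0, 399.0], [16.0, 454.0]]
```

View pics/w34.png

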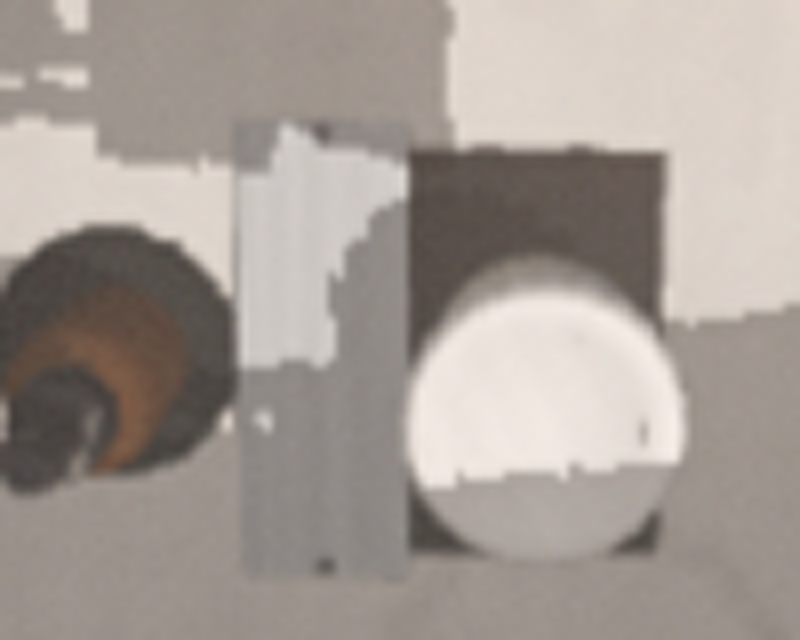

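Run:
```python
from h import *
s,c=cap('wrist');print(s['tcp_pos'],s['eef_rot'])
crop(c,180,145,240,195,12,'w35.png')
f=lambda P:((w2px(s,c,P)-[180,145])*12).round(1).tolist()
b=[.554,-.083]
print(f([[*b,z] for z in(.003,.061,.075,.103)]))
```

```text
[ 0.48121787 -0.10960897  0.3145433 ] [ 1.79961774e+02 -1.22919261e-03 -8.30728946e+01]
[[349.4, 283.3], [273.0, 375.0], [251.4, 400.9], [203.6, 458.3]]
```

View pics/w35.png

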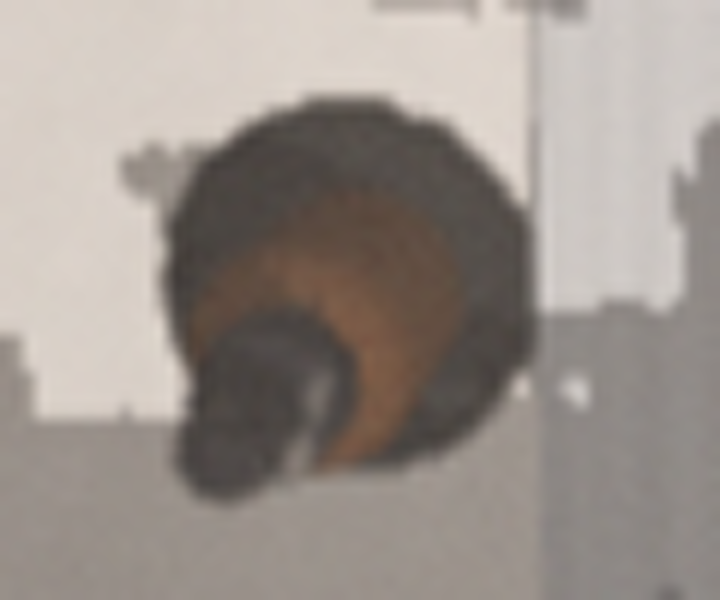

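Run:
```python
from h import *
s=r.get_state();print(s['time_s'],s['contact_force'],s['qd'].round(2))
print(r.close_job())
```

```text
35.7 [ 0.49165615 -0.12483126 -0.16817253] [ 0.29 -0.08 -0.02  0.1  -0.01  0.02]
the job is handed in; nothing more can be done
None
```

I carried the job out in the order asked and handed it in at 35.7 s; no verdict was given.

**What I did:**
- I stood the amber bottle (held by its cap) and then the pot (held by its lid) on the cork mat, leaving the mailer on its rest.
- I laid the mailer flat in the grey tray, lid up. I picked it up and set it down with the tool tilted 8° so the wrist stayed clear of the machine beside the worktop.
- I put the pot back on the rectangular pad and the bottle back on the round one.

**Last checks:**
- **Mailer:** it lies flat inside the tray, blue lid up, about 4–5 mm from the nearest wall.
- **Pot:** upright and within about 1 mm of the middle of its pad.
- **Bottle:** upright, but about 2 mm off the middle of its pad. The estimates disagree a little here: the calibration is only good to about 2 mm, and the bottle looked slightly off centre at the start too.
- **Timer:** at the same place in the overhead picture as at the start.
- **Forces:** no reading I took was above about 10 N, and the gripper was well clear of everything at the end.

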